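# Dip the dosing tank and show the gauge rod

### The job

Lift the carton away from in front of the dosing tank's slanting guide tube and stand it upright on the worktop, more than 15 cm from the tube's mouth. Then take the gauge rod from its cradle by the handle, slide it gently down the tube until its collar stops on the mouth, keep it there for a moment, and draw it right out again. Finish holding the rod still and level for reading, with its tip above the middle of the drip tray and at least 10 cm above the worktop, touching nothing but the gripper; do not let go of it, and leave the bottle, jar and cup where they stand.

Things in the scene. Friction and masses are not known exactly. Their poses are not given: they have to be found in the camera images.
- tank: White plastic dosing tank, fixed, 140 (x) x 160 (y) x 155 mm high; the low grey filler cap on top (18 mm) is not used. Origin: centre of its underside on the worktop; z up; x points horizontally to the side where the guide tube sticks out (away from the robot, within 0.3 rad). Tank and cradle may swap sides.
- tube: Steel guide tube fixed in the tank, 25 degrees up from level. Origin: centre of its open mouth, 165 mm above the worktop, 120 mm ahead of the tank's origin. x runs along the tube out of the mouth, y is level, z the upward normal. 110 mm long, 24 mm outside, bore 14 mm; the last 16 mm flare to 36 mm outside, 26 mm inside at the mouth. Only the rod's collar stops it.
- cradle: White plastic cradle, fixed: base plate 210 x 70 x 8 mm, two notched posts 12 mm thick, 68 mm high, carrying the rod level, its axis 60 mm above the worktop. Origin on the worktop under the rod's axis, 37 mm beyond the rod's tip; x runs from tip to handle. Posts at x = 85 and 216 mm, middle of the handle at x = 170 mm.
- gauge: Loose gauge rod, about 120 g, 189 mm long, lying level, tip towards the robot. Origin: middle of the black handle on the axis: grip here. x runs from tip to handle, y level, z up. Handle 64 (x) x 16 (y) x 18 mm, behind it an 8 mm stub. Steel collar, 38 mm wide, x = -38 to -32 mm. Round shaft, 8 mm, to the tip at x = -133 mm. Fully in: axes match the tube's, origin 38 mm out along the tube's x.
- collar (a point): Point on the rod's axis at the collar's front face (the face towards the tip), 38 mm from the middle of the handle; it meets the tube's mouth when the rod is fully in.
- tip (a point): Tip of the gauge rod, on its axis, 95 mm ahead of the collar's front face.
- carton: Cardboard carton with a paler paper band, loose, about 0.35 kg, standing upright about 70 mm in front of the tube's mouth and blocking the way. 70 mm (x) x 44 mm (y) x 210 mm high. Origin: centre of its underside; z up. Grip it across its 44 mm (y) near the top, from above.
- tray: Square steel drip tray lying on the worktop between tank and cradle, fixed, 90 x 90 mm, rim 12 mm high. Origin: centre of its underside.
- bottle: Bystander: plastic bottle, 60 mm diameter, 170 mm high; origin at the centre of its underside.
- jar: Bystander: plastic jar, 70 mm diameter, 90 mm high; origin at the centre of its underside.
- cup: Bystander: mug with a side handle, 70 mm diameter, 70 mm high; origin at the centre of its underside.

How it is judged (in metres and radians):
On the way, in this order (a step that is already met when the one before it is completed fails the run):
1. the carton stands upright on the worktop, let go, more than 15 cm from the tube's mouth (angle between carton's own z axis and vertical below 0.1 rad and height (world z) of carton below 0.008 m and horizontal distance between carton and tube above 0.15 m and contact force between the fingers and carton below 0.2 N), for 0.2 s.
2. the rod is in the tube with its collar stopped on the mouth (x of collar in the frame of tube below 0.003 m and distance between collar and tube below 0.006 m and angle between the x axis of gauge and the x axis of tube, either way round below 0.1 rad), for 0.2 s.
3. the rod is drawn right out of the tube (x of tip in the frame of tube above 0.01 m), for 0.1 s.
At the end, for the whole second after the job is handed in: The gripper holds the gauge rod, still, level within 7 degrees, its tip within 35 mm (sideways) of the tray's centre and more than 100 mm above the worktop, resting on nothing else; the carton stands upright, let go, on the worktop more than 150 mm from the tube's mouth (all of step 1 and angle between gauge's own x axis and vertical between 1.4508 and 1.6908 rad and horizontal distance between tip and tray below 0.035 m and height (world z) of tip above 0.1 m and contact force between the fingers and gauge above 2 N and linear speed of gauge below 0.02 m/s and angular speed of gauge below 0.15 rad/s and contact force between gauge and tank below 0.1 N and contact force between gauge and cradle below 0.1 N and contact force between gauge and tray below 0.1 N and contact force between gauge and carton below 0.1 N and contact force between gauge and bottle below 0.1 N and contact force between gauge and jar below 0.1 N and contact force between gauge and cup below 0.1 N); the arm keeps its last pose, push and grip.
It fails at once if a bystander (bottle, jar or cup) is shifted by more than 30 mm (distance of any of bottle, jar, cup from where it was at the start of the episode above 0.03 m).
It fails at once if the carton is tipped over (angle between carton's own z axis and vertical above 0.7 rad).
It fails at once if the rod is forced against the tank or its tube (more than 45 N) (contact force between gauge and tank above 45 N).
It also fails if it takes over 70 s, if anything falls off the work surface, if the arm or the gripper's body presses on something with over 40 N, if the wrist force passes 120 N, or if a joint passes its speed limit or range.

### The arm

A 6-joint arm with a two-finger parallel gripper is mounted at the origin on the work surface. World frame = base frame: x ahead of the robot, y to its left, z up, the work surface at z = 0. Lengths are in m, angles in degrees, forces in N, time in s.
With the tool pointing down it reaches from about 0.375 to 0.9 m from the base axis. Payload 3.1 kg.
Tool frame: the origin (TCP) lies at the very end of the fingers, on their centre line; the grasp point (between the pads) lies 19 mm behind it; z points along the fingers, y is the line along which they close (so a half turn about z gives the same grasp; the last joint's range is limited). The gripper opens to 87 mm and grips with 3 to 60 N. Pads are 19 mm wide; open, the fingers measure 117 mm over their backs; the gripper's body (75 mm by 190 mm) begins 51 mm behind the grasp point.
Start: joints at [-79.899, 30.224, 82.088, -0, 67.689, -10.227], TCP at [0.217, -0.586, 0.223] pointing down, gripper open.
Joint ranges: [-176.69, 176.69], [-43.24, 126.21], [12.49, 139.97], [-82, 262], [0, 151.66], [-163.58, 163.58]. Speed limits (degrees/s): [159.86, 159.86, 180, 180, 180, 180].

### API

Orientations are given as a 3x3 rotation matrix whose columns are the frame's x, y, z axes.
In Python, from rig import bot gives the robot as it stands.
- The arm moves only by the tool move_arm, never from a script. Its argument "increments" is a list of rows, each an object with "xyz": the shift along the tool's x, y, z in mm, a list of three; "roll": the turn about the tool's z in rad; "grip": the opening in per cent of the stroke, from 0 (shut) to 100 (fully open). A call has 1 to 5 rows; each row shifts and turns the commanded pose from where the row before left it, along the tool's axes as they then stand; what a row does not reach is not made up. A row lasts 1/12 s, in which the tool goes at most 41.7 mm and 7.16 degrees, less where a joint would pass 70% of its speed; a pose out of reach is approached as far as the arm can. A call is refused whole if a number of a shift passes 41.7 or a number of a turn 0.125, either way. A call with a gripper value outside its range is refused whole. The fingers move at their own pace and stop on an object; the grip force is fixed at half the most. Time passes only in rows, so rows that do not move let the fingers close. It gives the time, the measured TCP pose, the force, the opening and the grip force at its end, in the units of the state.
- bot.read_state(): the state, without advancing time (a new reading comes with each control period).
- bot.capture(name): name is "scene" or "side" or "wrist"; returns (picture, depth): 480x640x3 uint8, red, green, blue; 480x640 float32, m along the optical axis (not along the pixel's ray), 0 where there is no reading.
- bot.camera_model(name): a dict with "intrinsics" (3x3 intrinsics, pixels), "rvec" (rotation vector, rad) and "tvec" (3), from world to camera coordinates, as OpenCV has them; the wrist camera has in their place "tool_from_camera" (4x4, takes a point from camera to tool coordinates, whose origin is the TCP and whose axes are the flange's). Camera axes: x right, y down, z forward; pixel columns grow to the right and rows downward; lengths in m; the calibration is good to about 2 mm. A picture is of the moment at which its call begins: read the wrist's pose just before it. camera_model takes no time and is no camera call.
- bot.hand_in(): hands the job in; it is judged then, once.
Trained networks look in the newest picture that a camera, given by its name, has taken for a name from the list of things; names that differ only in an ending like _2 or _b are one class to them, and where a whole thing is asked for, a point or a joint stands for the part that bears it (a point fixed in the world has none). Each returns a list of dicts, best first, with "conf" (0 to 1); they miss things now and then, are a little off and sometimes report something else, mostly with a low value. They report only what shows in the picture. A call takes as long as a camera call.
- bot.spot_in(label, camera): "at" ([x, y, z] in m, in the coordinates of the camera as it stood for that picture, good to about 4 mm: the middle of the surface that is visible of it).
- bot.trace(label, camera): "mask" (480x640 bool, what is visible of it).
The state is a dict: "time_s": time; "joint_positions": joint angles; "qvel": joint speeds; "tau": joint torques, N m; "position": TCP position; "tcp_rot": TCP orientation; "force": force on the tool from outside, world axes, zero at the start; "moment": the same for the moment, N m; "opening": opening from 0.0 (shut) to 1.0 (fully open); "grasp_force": force on a finger pad.
Only numpy, scipy, OpenCV 4.12 (cv2) and the standard library are available. Lean on these libraries where they do the work, as an engineer would, in place of code of your own. Each camera call takes 0.05 s, during which the arm holds its last target. There are 200 camera calls.

## Working session

There is one attempt and no reset: what is moved stays moved. The work goes in short steps, Python scripts to look and compute and a tool call to move; the robot and the scene stay as the last step left them, time stands still between calls to the robot, and variables do not carry over. Pictures are saved under pics/ and viewed, at most 10 in all, crops included, and the job is handed in when it is done.

Besides the shell and the picture viewer there is one more tool, called by a JSON object that holds its "fn" and its "kwargs", one argument or row to a line. move_arm: Moves the arm, as the interface text tells. Its arguments: {"type":"object","properties":{"increments":{"type":"array"}},"required":["increments"]}

```bash
mkdir -p pics; cat > h.py <<'E'
import numpy as np,cv2
from rig import bot
def c2w(name,p,st=None):
    m=bot.camera_model(name); p=np.asarray(p,float)
    if name=='wrist':
        T=np.array(m['tool_from_camera']); q=p@T[:3,:3].T+T[:3,3]
        st=st or bot.read_state(); return q@np.array(st['tcp_rot']).T+np.array(st['position'])
    R=cv2.Rodrigues(np.array(m['rvec'],float))[0]; return (p-np.array(m['tvec']).ravel())@R
def cloud(name,depth,mask,st=None):
    K=np.array(bot.camera_model(name)['intrinsics']); v,u=np.nonzero(mask&(depth>0)); z=depth[v,u]
    return c2w(name,np.c_[(u-K[0,2])/K[0,0]*z,(v-K[1,2])/K[1,1]*z,z],st)
def save(im,f): cv2.imwrite('pics/'+f,im[:,:,::-1])
E
python3 - <<'E'
from h import *
np.set_printoptions(precision=4,suppress=True)
s=bot.read_state(); print(s['position'],s['tcp_rot'],s['force'],s['opening'])
ims=[]
for c in ['scene','side']:
    im,d=bot.capture(c); ims.append(im); np.savez(f'{c}0.npz',im=im,d=d)
    for l in ['tank','tube','cradle','gauge','carton','tray','bottle','jar','cup']:
        r=bot.trace(l,c)
        for x in r[:1]:
            m=cv2.erode(x['mask'].astype(np.uint8),np.ones((3,3)))>0
            P=cloud(c,d,m)
            if len(P)>5: print(c,l,round(x['conf'],2),m.sum(),'med',np.median(P,0),'lo',np.percentile(P,3,axis=0),'hi',np.percentile(P,97,axis=0))
            np.save(f'm_{c}_{l}.npy',m)
big=np.vstack([cv2.resize(ims[0],(400,300)),cv2.resize(ims[1],(400,300))])
save(ims[0],'a.png');save(ims[1],'b.png')
E
```

```text
[ 0.217  -0.5853  0.2216] [[ 0.9377  0.3474 -0.0004]
 [ 0.3474 -0.9377  0.0022]
 [ 0.0004 -0.0022 -1.    ]] [-0.4308  0.3965 -0.3684] 0.9983051366427044
scene tank 0.77 4475 med [ 0.4995 -0.177   0.1448] lo [ 0.4316 -0.2944  0.0214] hi [ 0.5637 -0.1425  0.1717]
scene tube 0.57 172 med [ 0.5731 -0.2506  0.1586] lo [ 0.5453 -0.2744  0.1468] hi [ 0.5914 -0.2426  0.1767]
scene cradle 0.78 2079 med [0.584  0.1724 0.0074] lo [0.4871 0.1217 0.0041] hi [0.6709 0.2147 0.0631]
scene gauge 0.81 306 med [0.5924 0.163  0.0668] lo [0.5101 0.1473 0.058 ] hi [0.6346 0.1867 0.0759]
scene carton 0.61 1988 med [ 0.6689 -0.2568  0.1323] lo [ 0.6378 -0.2812  0.0106] hi [ 0.6987 -0.2406  0.2102]
scene tray 0.92 1049 med [0.5238 0.0087 0.0036] lo [ 0.479  -0.0362  0.0001] hi [0.5688 0.0552 0.0117]
scene bottle 0.68 1721 med [0.634  0.4622 0.1113] lo [0.6092 0.4351 0.0212] hi [0.6486 0.4843 0.1704]
scene jar 0.86 196 med [ 0.6657 -0.4326  0.0653] lo [ 0.6306 -0.4653  0.0147] hi [ 0.6735 -0.4197  0.0915]
scene cup 0.91 217 med [ 0.4693 -0.456   0.0531] lo [ 0.4364 -0.467   0.0305] hi [ 0.4991 -0.4074  0.0686]
side tank 0.65 4082 med [ 0.5155 -0.2691  0.1501] lo [ 0.4193 -0.3235  0.026 ] hi [ 0.5617 -0.1773  0.1731]
side tube 0.63 148 med [ 0.578  -0.2609  0.1577] lo [ 0.5444 -0.2772  0.1467] hi [ 0.5916 -0.2514  0.1786]
side cradle 0.71 815 med [0.5932 0.1513 0.0093] lo [0.4871 0.1153 0.0042] hi [0.6688 0.1842 0.0586]
side carton 0.74 1715 med [ 0.6861 -0.2907  0.1426] lo [ 0.6351 -0.3094  0.0161] hi [ 0.7005 -0.2596  0.2119]
side tray 0.91 541 med [0.5234 0.0104 0.0048] lo [ 0.4796 -0.038   0.0002] hi [0.5675 0.0545 0.0136]
side bottle 0.93 579 med [0.6278 0.4356 0.0835] lo [0.6045 0.4231 0.0164] hi [0.6461 0.4564 0.1669]
side jar 0.75 1073 med [ 0.6585 -0.4557  0.069 ] lo [ 0.6204 -0.479   0.016 ] hi [ 0.6738 -0.4242  0.0926]
side cup 0.74 897 med [ 0.4777 -0.4344  0.0434] lo [ 0.4322 -0.4667  0.0097] hi [ 0.5002 -0.4028  0.0707]
```

View pics/a.png

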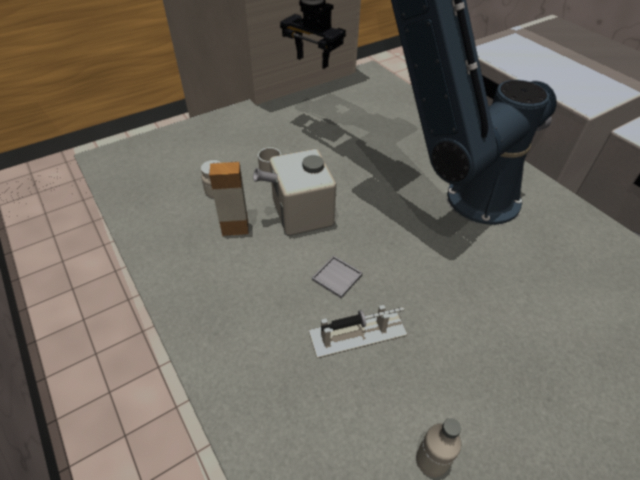

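View pics/b.png

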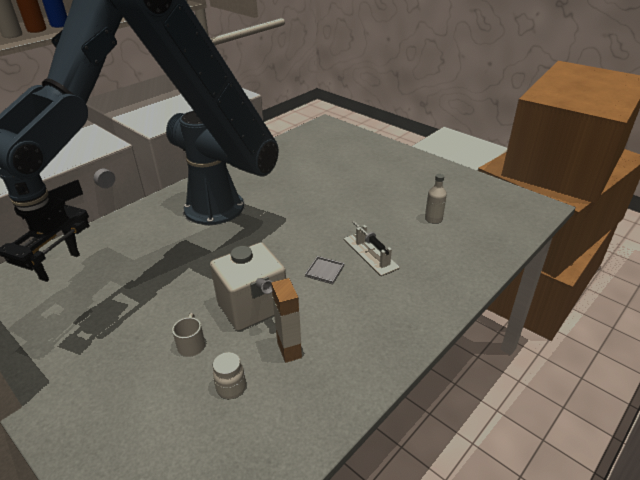

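The pictures show the tank (305,190 in scene), with its tube blocked by the carton at (230,200), the tray at (337,277) and the rod in its cradle at (355,330). Next I fit footprints.

```bash
python3 - <<'E'
from h import *
np.set_printoptions(precision=4,suppress=True)
def get(l,cs=('scene','side')):
    out=[]
    for c in cs:
        try: out.append(cloud(c,np.load(c+'0.npz')['d'],np.load(f'm_{c}_{l}.npy')))
        except Exception as e: print(l,c,e)
    return np.vstack(out)
def rect(P,n):
    (c,wh,a)=cv2.minAreaRect((P[:,:2]*1000).astype(np.float32)); print(n,len(P),np.array(c),np.array(wh),a)
for c in [('scene',),('side',),('scene','side')]:
    P=get('tank',c); rect(P[abs(P[:,2]-.155)<.004],'tanktop')
    P=get('carton',c); rect(P[abs(P[:,2]-.21)<.004],'cartontop'); 
    P=get('tray',c); rect(P,'tray')
    P=get('cradle',c); rect(P[abs(P[:,2]-.008)<.006],'plate')
P=get('gauge',('scene',)); P=P[P[:,2]>.05]
m=P[:,:2].mean(0); u,s,v=np.linalg.svd(P[:,:2]-m,full_matrices=False); t=(P[:,:2]-m)@v[0]; print('gauge',m,v[0],np.degrees(np.arctan2(v[0,1],v[0,0])),t.min(),t.max())
P=get('tube'); m=P.mean(0); v=np.linalg.svd(P-m,full_matrices=False)[2][0]; print('tube',m,v,P[P[:,0]>P[:,0].max()-.006])
for l in ['bottle','jar','cup']: P=get(l); print(l,(P.min(0)+P.max(0))/2)
E
```

```text
tanktop 1510 [ 503.5014 -237.1681] [150.9742 189.1182] 74.38260650634766
cartontop 290 [ 661.8828 -272.0616] [41.7327 67.3875] 61.331298828125
tray 1045 [524.4631  10.6072] [91.6377 88.936 ] 20.759363174438477
plate 1783 [576.1441 167.2514] [ 67.6782 206.0585] 72.51112365722656
tanktop 1614 [ 505.6714 -245.2013] [149.7254 184.5595] 76.03497314453125
cartontop 402 [ 663.1656 -276.3549] [43.8642 70.0213] 63.200157165527344
tray 540 [524.3837   7.6226] [88.8113 93.9755] 19.30304718017578
plate 576 [576.9058 161.8514] [ 66.5811 206.8228] 73.65912628173828
tanktop 3124 [ 503.4858 -239.958 ] [158.6832 191.3772] 75.84162902832031
cartontop 692 [ 662.7143 -275.2076] [46.4556 71.8651] 61.331298828125
tray 1585 [525.689    8.2957] [91.4094 94.3533] 19.54278564453125
plate 2359 [577.0981 164.9414] [ 72.6196 208.1926] 73.65912628173828
gauge [0.591 0.164] [ 0.9569 -0.2904] -16.87927954594466 -0.10582992536273987 0.062066696755962866
tube [ 0.5719 -0.257   0.1596] [-0.88    0.3648 -0.3042] [[ 0.589  -0.2496  0.1746]
 [ 0.5916 -0.2696  0.1554]
 [ 0.5915 -0.2454  0.1724]
 [ 0.5901 -0.2677  0.1529]
 [ 0.5913 -0.2525  0.1642]
 [ 0.5909 -0.2475  0.1675]
 [ 0.5913 -0.2658  0.1515]
 [ 0.589  -0.2648  0.1512]
 [ 0.5924 -0.2508  0.1627]
 [ 0.5913 -0.2471  0.1648]
 [ 0.593  -0.2626  0.1513]
 [ 0.5948 -0.252   0.1597]
 [ 0.5937 -0.2486  0.1616]
 [ 0.5906 -0.2495  0.1595]
 [ 0.5892 -0.2579  0.1538]
 [ 0.5896 -0.2616  0.1533]
 [ 0.5922 -0.2606  0.1543]
 [ 0.5911 -0.2692  0.1563]
 [ 0.5915 -0.2664  0.1546]
 [ 0.5917 -0.2635  0.1527]
 [ 0.5944 -0.2626  0.1537]
 [ 0.5912 -0.2757  0.1576]
 [ 0.5911 -0.2726  0.1553]
 [ 0.5916 -0.2699  0.1537]
 [ 0.5927 -0.2677  0.153 ]
 [ 0.593  -0.2649  0.1511]]
bottle [0.6229 0.4526 0.0892]
jar [ 0.6443 -0.4496  0.0512]
cup [ 0.4607 -0.4279  0.0394]
```

{"fn": "move_arm", "kwargs": {
  "increments": [
    {"xyz":[0,0,-10],"roll":0.122,"grip":100},
    {"xyz":[0,0,-15],"roll":0.122,"grip":100},
    {"xyz":[0,0,-15],"roll":0.122,"grip":100},
    {"xyz":[0,0,-15],"roll":0.122,"grip":100},
    {"xyz":[0,0,-10],"roll":0.122,"grip":100}
  ]
}}

```text
time_s: 1.42
position: [0.2172, -0.5866, 0.2892]
tcp_rot: [[0.966, -0.258, 0.0], [-0.258, -0.966, -0.002], [0.001, 0.002, -1.0]]
force: [0.6, -0.5, 0.9]
opening: 1.002
grasp_force: 0.0
```

{"fn": "move_arm", "kwargs": {
  "increments": [
    {"xyz":[0,0,-5],"roll":0.122,"grip":100},
    {"xyz":[0,0,0],"roll":0.122,"grip":100},
    {"xyz":[10,-20,0],"roll":0,"grip":100},
    {"xyz":[17,-34,0],"roll":0,"grip":100},
    {"xyz":[17,-34,0],"roll":0,"grip":100}
  ]
}}

```text
time_s: 1.83
position: [0.2978, -0.5299, 0.2925]
tcp_rot: [[0.876, -0.481, 0.0], [-0.481, -0.876, -0.0], [0.0, 0.0, -1.0]]
force: [1.0, -0.1, -0.4]
opening: 1.003
grasp_force: 0.0
```

{"fn": "move_arm", "kwargs": {
  "increments": [
    {"xyz":[17,-34,0],"roll":0,"grip":100},
    {"xyz":[17,-34,0],"roll":0,"grip":100},
    {"xyz":[17,-34,0],"roll":0,"grip":100},
    {"xyz":[17,-34,0],"roll":0,"grip":100},
    {"xyz":[17,-34,0],"roll":0,"grip":100}
  ]
}}

```text
time_s: 2.25
position: [0.4552, -0.42, 0.2927]
tcp_rot: [[0.878, -0.479, 0.0], [-0.479, -0.878, -0.0], [0.0, 0.0, -1.0]]
force: [0.3, -0.5, 0.1]
opening: 1.0
grasp_force: 0.0
```

{"fn": "move_arm", "kwargs": {
  "increments": [
    {"xyz":[17,-34,0],"roll":0,"grip":100},
    {"xyz":[17,-34,0],"roll":0,"grip":100},
    {"xyz":[17,-34,0],"roll":0,"grip":100},
    {"xyz":[10,-20,0],"roll":0,"grip":100},
    {"xyz":[0,0,0],"roll":0,"grip":100}
  ]
}}

```text
time_s: 2.67
position: [0.5697, -0.3396, 0.2924]
tcp_rot: [[0.881, -0.474, 0.002], [-0.474, -0.881, 0.001], [0.001, -0.002, -1.0]]
force: [-0.2, 1.1, -0.6]
opening: 0.999
grasp_force: 0.0
```

```bash
python3 - <<'E'
from h import *
np.set_printoptions(precision=4,suppress=True)
s=bot.read_state(); print(s['position'],s['tcp_rot'],s['joint_positions'],s['time_s'],s['force'])
st=bot.read_state(); im,d=bot.capture('wrist'); save(im,'w1.png')
for l in ['carton','tube']:
    for x in bot.trace(l,'wrist')[:1]:
        P=cloud('wrist',d,x['mask'],st); print(l,x['conf'],len(P),P.min(0),P.max(0))
        if l=='carton':
            Q=P[abs(P[:,2]-.21)<.012]; print(len(Q),np.median(Q[:,2]) if len(Q) else 0, cv2.minAreaRect((Q[:,:2]*1000).astype(np.float32)) if len(Q) else 0)
E
```

```text
[ 0.5697 -0.3396  0.2924] [[ 0.8807 -0.4737  0.0023]
 [-0.4737 -0.8807  0.0012]
 [ 0.0014 -0.0021 -1.    ]] [-40.4976  29.6697  71.4148   0.1397  78.8609  77.7524] 2.6667 [-0.2028  1.0551 -0.6308]
carton 0.65 15364 [ 0.6114 -0.3126 -0.0021] [ 0.7457 -0.1688  0.2124]
10027 0.20971291571391434 ((660.2976684570312, -276.80645751953125), (44.96744155883789, 69.93167114257812), 63.07506561279297)
tube 0.66 2609 [ 0.5363 -0.3068 -0.0017] [ 0.5981 -0.1758  0.2936]
```

View pics/w1.png

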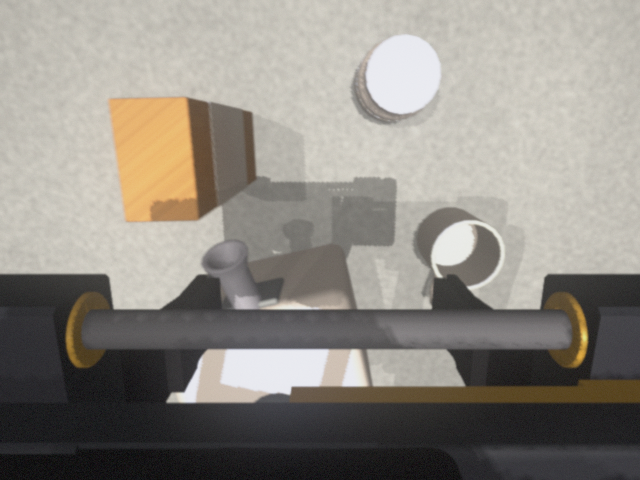

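The wrist view shows the carton top at (155,155), the flared mouth at (225,258), and the jar and cup well to the right. Carton centre is (0.660,-0.277).

{"fn": "move_arm", "kwargs": {
  "increments": [
    {"xyz":[16,-33,0],"roll":-0.02,"grip":100},
    {"xyz":[17,-33,0],"roll":0,"grip":100},
    {"xyz":[17,-32,0],"roll":0,"grip":100},
    {"xyz":[0,0,20],"roll":0,"grip":100},
    {"xyz":[0,0,20],"roll":0,"grip":100}
  ]
}}

```text
time_s: 3.23
position: [0.6573, -0.2806, 0.2537]
tcp_rot: [[0.888, -0.46, 0.004], [-0.46, -0.888, -0.003], [0.004, 0.001, -1.0]]
force: [-0.3, -0.2, 0.1]
opening: 0.999
grasp_force: 0.0
```

{"fn": "move_arm", "kwargs": {
  "increments": [
    {"xyz":[0,0,25],"roll":0,"grip":100},
    {"xyz":[0,0,25],"roll":0,"grip":100},
    {"xyz":[0,0,20],"roll":0,"grip":100},
    {"xyz":[0,0,0],"roll":0,"grip":100},
    {"xyz":[0,0,0],"roll":0,"grip":0}
  ]
}}

```text
time_s: 3.65
position: [0.6542, -0.2812, 0.1815]
tcp_rot: [[0.886, -0.463, -0.003], [-0.463, -0.886, 0.001], [-0.003, 0.0, -1.0]]
force: [-0.2, -0.7, 1.1]
opening: 0.972
grasp_force: 0.0
```

{"fn": "move_arm", "kwargs": {
  "increments": [
    {"xyz":[0,0,0],"roll":0,"grip":0},
    {"xyz":[0,0,0],"roll":0,"grip":0},
    {"xyz":[0,0,0],"roll":0,"grip":0},
    {"xyz":[0,0,0],"roll":0,"grip":0},
    {"xyz":[0,0,0],"roll":0,"grip":0}
  ]
}}

```text
time_s: 4.07
position: [0.6563, -0.2802, 0.1837]
tcp_rot: [[0.887, -0.461, 0.002], [-0.461, -0.887, -0.001], [0.002, 0.0, -1.0]]
force: [1.1, -0.5, 0.6]
opening: 0.633
grasp_force: 0.2
```

{"fn": "move_arm", "kwargs": {
  "increments": [
    {"xyz":[0,0,0],"roll":0,"grip":0},
    {"xyz":[0,0,0],"roll":0,"grip":0},
    {"xyz":[0,0,-8],"roll":0,"grip":0},
    {"xyz":[0,0,-12],"roll":0,"grip":0},
    {"xyz":[0,0,-15],"roll":0,"grip":0}
  ]
}}

```text
time_s: 4.48
position: [0.6546, -0.2794, 0.2164]
tcp_rot: [[0.887, -0.461, -0.004], [-0.461, -0.887, 0.002], [-0.005, 0.0, -1.0]]
force: [0.9, 0.2, -3.6]
opening: 0.501
grasp_force: 29.7
```

{"fn": "move_arm", "kwargs": {
  "increments": [
    {"xyz":[0,-10,0],"roll":0,"grip":0},
    {"xyz":[-2,-22,0],"roll":0,"grip":0},
    {"xyz":[-2,-28,0],"roll":0,"grip":0},
    {"xyz":[-3,-30,0],"roll":0,"grip":0},
    {"xyz":[-3,-30,0],"roll":0,"grip":0}
  ]
}}

```text
time_s: 4.9
position: [0.7025, -0.1674, 0.2171]
tcp_rot: [[0.887, -0.462, -0.001], [-0.462, -0.887, 0.001], [-0.001, -0.0, -1.0]]
force: [1.5, 0.2, -4.2]
opening: 0.502
grasp_force: 29.7
```

{"fn": "move_arm", "kwargs": {
  "increments": [
    {"xyz":[-2,-30,0],"roll":0,"grip":0},
    {"xyz":[-2,-30,0],"roll":0,"grip":0},
    {"xyz":[-2,-30,0],"roll":0,"grip":0},
    {"xyz":[-2,-28,0],"roll":0,"grip":0},
    {"xyz":[-2,-22,0],"roll":0,"grip":0}
  ]
}}

```text
time_s: 5.32
position: [0.7585, -0.0364, 0.2169]
tcp_rot: [[0.888, -0.459, -0.001], [-0.459, -0.888, 0.001], [-0.001, -0.001, -1.0]]
force: [0.3, 1.0, -4.1]
opening: 0.505
grasp_force: 29.7
```

{"fn": "move_arm", "kwargs": {
  "increments": [
    {"xyz":[0,-15,0],"roll":0,"grip":0},
    {"xyz":[0,-8,0],"roll":0,"grip":0},
    {"xyz":[0,0,0],"roll":0,"grip":0},
    {"xyz":[0,0,12],"roll":0,"grip":0},
    {"xyz":[0,0,12],"roll":0,"grip":0}
  ]
}}

```text
time_s: 5.73
position: [0.7688, -0.0215, 0.1937]
tcp_rot: [[0.887, -0.462, 0.002], [-0.462, -0.887, -0.001], [0.002, 0.0, -1.0]]
force: [-0.7, 0.6, -4.2]
opening: 0.509
grasp_force: 29.7
```

{"fn": "move_arm", "kwargs": {
  "increments": [
    {"xyz":[0,0,4],"roll":0,"grip":0},
    {"xyz":[0,0,2],"roll":0,"grip":0},
    {"xyz":[0,0,0],"roll":0,"grip":0},
    {"xyz":[0,0,0],"roll":0,"grip":0}
  ]
}}

```text
time_s: 6.07
position: [0.7685, -0.0206, 0.1873]
tcp_rot: [[0.887, -0.462, -0.0], [-0.462, -0.887, -0.0], [-0.0, 0.0, -1.0]]
force: [-0.5, -0.1, -4.0]
opening: 0.511
grasp_force: 29.7
```

{"fn": "move_arm", "kwargs": {
  "increments": [
    {"xyz":[0,0,3],"roll":0,"grip":0},
    {"xyz":[0,0,0],"roll":0,"grip":0},
    {"xyz":[0,0,0],"roll":0,"grip":0}
  ]
}}

```text
time_s: 6.32
position: [0.7686, -0.0198, 0.1848]
tcp_rot: [[0.887, -0.461, 0.0], [-0.461, -0.887, -0.0], [0.0, -0.0, -1.0]]
force: [0.1, 0.6, -2.9]
opening: 0.507
grasp_force: 29.7
```

{"fn": "move_arm", "kwargs": {
  "increments": [
    {"xyz":[0,0,1.5],"roll":0,"grip":0},
    {"xyz":[0,0,0],"roll":0,"grip":0},
    {"xyz":[0,0,0],"roll":0,"grip":0}
  ]
}}

```text
time_s: 6.57
position: [0.7686, -0.0196, 0.1831]
tcp_rot: [[0.887, -0.461, 0.0], [-0.461, -0.887, -0.0], [0.0, -0.0, -1.0]]
force: [0.7, -0.1, -3.6]
opening: 0.505
grasp_force: 29.7
```

{"fn": "move_arm", "kwargs": {
  "increments": [
    {"xyz":[0,0,1.5],"roll":0,"grip":0},
    {"xyz":[0,0,0],"roll":0,"grip":0},
    {"xyz":[0,0,0],"roll":0,"grip":0}
  ]
}}

```text
time_s: 6.82
position: [0.7691, -0.0197, 0.1831]
tcp_rot: [[0.887, -0.461, 0.002], [-0.461, -0.887, -0.0], [0.002, -0.0, -1.0]]
force: [-1.1, 0.6, 3.6]
opening: 0.506
grasp_force: 29.6
```

{"fn": "move_arm", "kwargs": {
  "increments": [
    {"xyz":[0,0,1],"roll":0,"grip":0},
    {"xyz":[0,0,0],"roll":0,"grip":0},
    {"xyz":[0,0,0],"roll":0,"grip":0}
  ]
}}

```text
time_s: 7.07
position: [0.7693, -0.0198, 0.1831]
tcp_rot: [[0.887, -0.461, 0.003], [-0.461, -0.887, -0.001], [0.003, -0.001, -1.0]]
force: [-2.0, -0.8, 6.5]
opening: 0.505
grasp_force: 29.6
```

{"fn": "move_arm", "kwargs": {
  "increments": [
    {"xyz":[0,0,0],"roll":0,"grip":100},
    {"xyz":[0,0,0],"roll":0,"grip":100},
    {"xyz":[0,0,0],"roll":0,"grip":100},
    {"xyz":[0,0,0],"roll":0,"grip":100},
    {"xyz":[0,0,-10],"roll":0,"grip":100}
  ]
}}

```text
time_s: 7.48
position: [0.7669, -0.0196, 0.1877]
tcp_rot: [[0.887, -0.461, -0.006], [-0.461, -0.887, 0.001], [-0.005, 0.002, -1.0]]
force: [-0.6, 0.1, -0.3]
opening: 0.8
grasp_force: 0.0
```

{"fn": "move_arm", "kwargs": {
  "increments": [
    {"xyz":[0,0,-20],"roll":0,"grip":100},
    {"xyz":[0,0,-30],"roll":0,"grip":100},
    {"xyz":[0,0,-30],"roll":0,"grip":100},
    {"xyz":[0,0,-20],"roll":-0.1,"grip":100},
    {"xyz":[0,0,0],"roll":-0.087,"grip":100}
  ]
}}

```text
time_s: 7.9
position: [0.7717, -0.0202, 0.2986]
tcp_rot: [[0.959, -0.284, 0.013], [-0.284, -0.959, -0.002], [0.013, -0.001, -1.0]]
force: [0.3, -0.5, 1.8]
opening: 0.996
grasp_force: 0.0
```

{"fn": "move_arm", "kwargs": {
  "increments": [
    {"xyz":[-20,-8,0],"roll":0,"grip":100},
    {"xyz":[-37,-14,0],"roll":0,"grip":100},
    {"xyz":[-37,-14,0],"roll":0,"grip":100},
    {"xyz":[-37,-14,0],"roll":0,"grip":100},
    {"xyz":[-37,-14,0],"roll":0,"grip":100}
  ]
}}

```text
time_s: 8.32
position: [0.6247, 0.0906, 0.291]
tcp_rot: [[0.957, -0.289, 0.001], [-0.289, -0.957, 0.0], [0.001, -0.0, -1.0]]
force: [0.9, 0.7, 0.1]
opening: 1.003
grasp_force: 0.0
```

{"fn": "move_arm", "kwargs": {
  "increments": [
    {"xyz":[-37,-14,0],"roll":0,"grip":100},
    {"xyz":[-37,-14,0],"roll":0,"grip":100},
    {"xyz":[-37,-14,0],"roll":0,"grip":100},
    {"xyz":[-30,-12,0],"roll":0,"grip":100},
    {"xyz":[-10,-5,0],"roll":0,"grip":100}
  ]
}}

```text
time_s: 8.73
position: [0.4941, 0.1923, 0.2913]
tcp_rot: [[0.958, -0.285, -0.003], [-0.285, -0.958, 0.001], [-0.003, -0.0, -1.0]]
force: [-0.4, -0.6, -0.3]
opening: 1.001
grasp_force: 0.0
```

{"fn": "move_arm", "kwargs": {
  "increments": [
    {"xyz":[0,0,0],"roll":0,"grip":100},
    {"xyz":[0,0,0],"roll":0,"grip":100}
  ]
}}

```text
time_s: 8.9
position: [0.4996, 0.19, 0.2914]
tcp_rot: [[0.958, -0.287, 0.003], [-0.287, -0.958, -0.0], [0.003, -0.0, -1.0]]
force: [0.4, -0.1, -0.3]
opening: 0.999
grasp_force: 0.0
```

```bash
python3 - <<'E'
from h import *
np.set_printoptions(precision=4,suppress=True)
st=bot.read_state(); print(st['position'],np.array(st['tcp_rot'])[:,0],st['joint_positions'],st['time_s'],st['force'])
im,d=bot.capture('wrist'); save(im,'w2.png'); np.savez('w2.npz',im=im,d=d)
for l in ['gauge','cradle','collar','tip']:
    for x in bot.trace(l,'wrist')[:1]:
        m=cv2.erode(x['mask'].astype(np.uint8),np.ones((3,3)))>0
        P=cloud('wrist',d,m,st); print(l,x['conf'],len(P),P.min(0),P.max(0))
        if l=='gauge':
            P=P[P[:,2]>.05]; c=P[:,:2].mean(0); v=np.linalg.svd(P[:,:2]-c,full_matrices=False)[2][0]; v*=np.sign(v[0])
            t=(P[:,:2]-c)@v; print('axis',c,v,np.degrees(np.arctan2(v[1],v[0])),c+v*t.min(),c+v*t.max())
        if l=='cradle':
            Q=P[abs(P[:,2]-.008)<.006]; print(cv2.minAreaRect((Q[:,:2]*1000).astype(np.float32)))
        np.save(f'm_w2_{l}.npy',m)
im,d=bot.capture('scene')
for x in bot.trace('carton','scene')[:1]:
    P=cloud('scene',d,x['mask']);Q=P[abs(P[:,2]-.21)<.006]; print('carton',cv2.minAreaRect((Q[:,:2]*1000).astype(np.float32)),np.median(Q[:,2]))
E
```

```text
[0.4996 0.19   0.2914] [ 0.9579 -0.287   0.0028] [  8.8647  18.6614  90.1664  -0.0485  71.017  115.5583] 8.9 [ 0.3731 -0.0697 -0.2806]
gauge 0.64 2390 [0.4759 0.136  0.0597] [0.6544 0.1947 0.0794]
axis [0.5815 0.1611] [ 0.9558 -0.2941] -17.104361575604422 [0.4761 0.1935] [0.6542 0.1387]
cradle 0.7 10835 [ 0.4666  0.1017 -0.0001] [0.6811 0.226  0.0704]
((573.0986938476562, 163.4288330078125), (69.40898132324219, 207.93536376953125), 72.7626724243164)
collar 0.96 2493 [0.4768 0.136  0.0064] [0.6544 0.1947 0.0794]
tip 0.93 2425 [0.4764 0.136  0.0597] [0.6547 0.1947 0.0794]
carton ((774.1994018554688, -14.595237731933594), (45.8097038269043, 70.28207397460938), 63.98481369018555) 0.20928012676372887
```

View pics/w2.png

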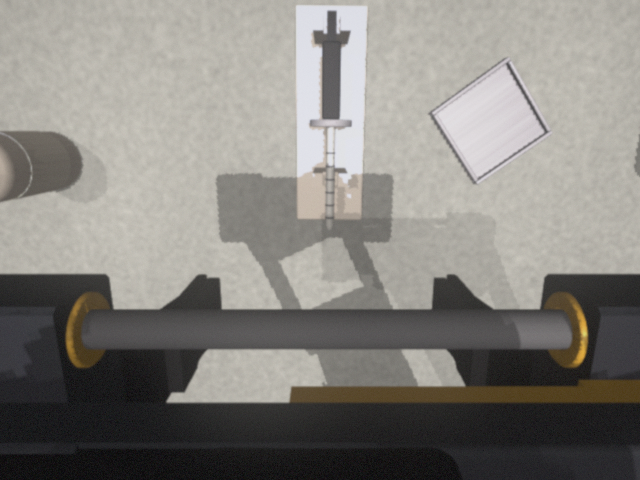

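The picture shows the rod in the cradle: tip (330,225), collar (330,122), stub (332,15); the tray is at (490,120). Rod yaw is -17° and the handle middle is (0.602,0.155). The carton stands at (0.774,-0.015).

{"fn": "move_arm", "kwargs": {
  "increments": [
    {"xyz":[20,1,15],"roll":0.007,"grip":100},
    {"xyz":[30,1,25],"roll":0,"grip":100},
    {"xyz":[30,1,25],"roll":0,"grip":100},
    {"xyz":[20,1,30],"roll":0,"grip":100},
    {"xyz":[8,0,30],"roll":0,"grip":100}
  ]
}}

```text
time_s: 9.67
position: [0.605, 0.1526, 0.1646]
tcp_rot: [[0.955, -0.297, 0.005], [-0.297, -0.955, -0.0], [0.005, -0.001, -1.0]]
force: [-0.3, 0.2, -0.2]
opening: 1.002
grasp_force: 0.0
```

{"fn": "move_arm", "kwargs": {
  "increments": [
    {"xyz":[0,0,30],"roll":0,"grip":100},
    {"xyz":[0,0,30],"roll":0,"grip":100},
    {"xyz":[0,0,15],"roll":0,"grip":100},
    {"xyz":[0,0,0],"roll":0,"grip":100},
    {"xyz":[0,0,0],"roll":0,"grip":100}
  ]
}}

```text
time_s: 10.08
position: [0.6005, 0.154, 0.0895]
tcp_rot: [[0.955, -0.295, -0.002], [-0.295, -0.955, -0.0], [-0.002, 0.001, -1.0]]
force: [0.9, 0.5, 0.1]
opening: 1.003
grasp_force: 0.0
```

```bash
python3 - <<'E'
from h import *
np.set_printoptions(precision=4,suppress=True)
st=bot.read_state(); R=np.array(st['tcp_rot']); p=np.array(st['position']); print(p,R[:,0])
print('to origin, tool axes mm',R.T@(np.array([.602,.155,.041])-p)*1000)
E
```

```text
[0.6005 0.154  0.0895] [ 0.9554 -0.2954 -0.002 ]
to origin, tool axes mm [ 1.2403 -1.4843 48.5113]
```

{"fn": "move_arm", "kwargs": {
  "increments": [
    {"xyz":[1,-1,18],"roll":0,"grip":100},
    {"xyz":[0,0,18],"roll":0,"grip":100},
    {"xyz":[0,0,12],"roll":0,"grip":100},
    {"xyz":[0,0,0],"roll":0,"grip":60},
    {"xyz":[0,0,0],"roll":0,"grip":30}
  ]
}}

```text
time_s: 10.5
position: [0.6023, 0.1551, 0.0432]
tcp_rot: [[0.956, -0.295, 0.001], [-0.295, -0.956, 0.0], [0.001, -0.0, -1.0]]
force: [0.3, 0.4, 0.4]
opening: 0.92
grasp_force: 0.0
```

{"fn": "move_arm", "kwargs": {
  "increments": [
    {"xyz":[0,0,0],"roll":0,"grip":0},
    {"xyz":[0,0,0],"roll":0,"grip":0},
    {"xyz":[0,0,0],"roll":0,"grip":0},
    {"xyz":[0,0,0],"roll":0,"grip":0},
    {"xyz":[0,0,0],"roll":0,"grip":0}
  ]
}}

```text
time_s: 10.92
position: [0.6022, 0.1551, 0.0431]
tcp_rot: [[0.956, -0.295, 0.001], [-0.295, -0.956, 0.0], [0.001, -0.0, -1.0]]
force: [1.0, 0.0, -0.9]
opening: 0.555
grasp_force: 0.0
```

{"fn": "move_arm", "kwargs": {
  "increments": [
    {"xyz":[0,0,0],"roll":0,"grip":0},
    {"xyz":[0,0,0],"roll":0,"grip":0},
    {"xyz":[0,0,0],"roll":0,"grip":0}
  ]
}}

```text
time_s: 11.17
position: [0.6018, 0.1551, 0.0425]
tcp_rot: [[0.956, -0.295, -0.0], [-0.295, -0.956, 0.0], [-0.0, 0.0, -1.0]]
force: [-0.8, 0.8, 0.5]
opening: 0.325
grasp_force: 0.0
```

{"fn": "move_arm", "kwargs": {
  "increments": [
    {"xyz":[0,0,0],"roll":0,"grip":0},
    {"xyz":[0,0,0],"roll":0,"grip":0},
    {"xyz":[0,0,0],"roll":0,"grip":0},
    {"xyz":[0,0,-5],"roll":0,"grip":0},
    {"xyz":[0,0,-10],"roll":0,"grip":0}
  ]
}}

```text
time_s: 11.58
position: [0.6005, 0.155, 0.0566]
tcp_rot: [[0.956, -0.295, -0.004], [-0.295, -0.956, -0.0], [-0.003, 0.001, -1.0]]
force: [-0.5, 0.1, -1.5]
opening: 0.179
grasp_force: 30.0
```

{"fn": "move_arm", "kwargs": {
  "increments": [
    {"xyz":[0,0,-20],"roll":0,"grip":0},
    {"xyz":[0,0,-10],"roll":0,"grip":0},
    {"xyz":[-15,0,0],"roll":0,"grip":0},
    {"xyz":[-25,0,0],"roll":0,"grip":0},
    {"xyz":[-30,0,0],"roll":0,"grip":0}
  ]
}}

```text
time_s: 12.0
position: [0.5369, 0.1755, 0.0889]
tcp_rot: [[0.955, -0.296, 0.005], [-0.296, -0.955, 0.001], [0.005, -0.002, -1.0]]
force: [-0.7, 0.4, -1.1]
opening: 0.176
grasp_force: 30.0
```

{"fn": "move_arm", "kwargs": {
  "increments": [
    {"xyz":[-30,0,0],"roll":0,"grip":0},
    {"xyz":[-18,0,0],"roll":0,"grip":0},
    {"xyz":[-7,0,0],"roll":0,"grip":0},
    {"xyz":[0,0,0],"roll":0,"grip":0},
    {"xyz":[0,0,0],"roll":0,"grip":0}
  ]
}}

```text
time_s: 12.42
position: [0.4843, 0.1921, 0.0883]
tcp_rot: [[0.956, -0.294, 0.004], [-0.294, -0.956, 0.0], [0.003, -0.001, -1.0]]
force: [0.3, -0.7, -0.8]
opening: 0.179
grasp_force: 30.0
```

```bash
cat >> h.py <<'E'
def rod(c='scene'):
    "rod axis from black handle+shaft points: tip->handle direction"
    im,d=bot.capture(c); r=bot.trace('gauge',c)
    if not r: return None
    m=r[0]['mask']; P=cloud(c,d,m); med=np.median(P,0); P=P[np.linalg.norm(P-med,axis=1)<.16]
    for _ in range(4):
        c0=P.mean(0); v=np.linalg.svd(P-c0,full_matrices=False)[2][0]
        e=np.linalg.norm((P-c0)-np.outer((P-c0)@v,v),axis=1); P=P[e<max(.014,np.percentile(e,90))] if e.max()>.014 else P
    t=(P-c0)@v
    return r[0]['conf'],len(P),c0,v,c0+v*t.min(),c0+v*t.max(),np.degrees(np.arcsin(abs(v[2])))
E
python3 - <<'E'
from h import *
np.set_printoptions(precision=4,suppress=True)
st=bot.read_state(); print(st['position'],st['force'],st['grasp_force'],st['opening'])
p=np.array(st['position']); u=np.array([.956,-.294]); print('cradle x of grip',(p[:2]-[.4395,.205])@u,(p[:2]-[.4395,.205])@[.294,.956])
print(rod('scene')); print(rod('side'))
E
```

```text
[0.4843 0.1921 0.0883] [ 0.2514 -0.708  -0.8374] 29.99679744243622 0.1792862532987035
cradle x of grip 0.04664740204566256 0.0008780062331062757
(0.68, 225, array([0.468 , 0.2005, 0.1077]), array([ 0.9573, -0.2889,  0.0117]), array([0.3631, 0.2321, 0.1065]), array([0.5404, 0.1786, 0.1086]), np.float64(0.668057495994343))
(0.7, 96, array([0.5   , 0.1828, 0.1094]), array([ 0.9834, -0.1743,  0.0509]), array([0.4417, 0.1931, 0.1064]), array([0.5394, 0.1758, 0.1115]), np.float64(2.917558297145377))
```

{"fn": "move_arm", "kwargs": {
  "increments": [
    {"xyz":[-3,0,15],"roll":0,"grip":0},
    {"xyz":[0,0,15],"roll":0,"grip":0},
    {"xyz":[0,0,10],"roll":0,"grip":0},
    {"xyz":[0,0,4],"roll":0,"grip":0},
    {"xyz":[0,0,0],"roll":0,"grip":0}
  ]
}}

```text
time_s: 13.03
position: [0.4796, 0.1925, 0.0427]
tcp_rot: [[0.955, -0.295, -0.001], [-0.295, -0.955, -0.0], [-0.001, 0.001, -1.0]]
force: [1.1, 0.1, -0.0]
opening: 0.181
grasp_force: 30.0
```

{"fn": "move_arm", "kwargs": {
  "increments": [
    {"xyz":[0,0,2],"roll":0,"grip":0},
    {"xyz":[0,0,2],"roll":0,"grip":0},
    {"xyz":[0,0,2],"roll":0,"grip":0},
    {"xyz":[0,0,0],"roll":0,"grip":0}
  ]
}}

```text
time_s: 13.37
position: [0.4802, 0.1928, 0.0384]
tcp_rot: [[0.956, -0.295, 0.002], [-0.295, -0.956, 0.0], [0.002, -0.001, -1.0]]
force: [-1.3, -1.2, 3.8]
opening: 0.181
grasp_force: 30.0
```

{"fn": "move_arm", "kwargs": {
  "increments": [
    {"xyz":[0,0,2],"roll":0,"grip":0},
    {"xyz":[0,0,2],"roll":0,"grip":0},
    {"xyz":[0,0,2],"roll":0,"grip":0},
    {"xyz":[0,0,1],"roll":0,"grip":0},
    {"xyz":[0,0,0],"roll":0,"grip":0}
  ]
}}

```text
time_s: 13.78
position: [0.4808, 0.1928, 0.0315]
tcp_rot: [[0.956, -0.295, 0.003], [-0.295, -0.956, 0.0], [0.003, -0.001, -1.0]]
force: [-0.3, -2.1, 5.5]
opening: 0.184
grasp_force: 30.0
```

```bash
python3 - <<'E'
from h import *
np.set_printoptions(precision=4,suppress=True)
st=bot.read_state(); print(st['position'],st['force'],st['grasp_force'],st['opening'])
print(rod('scene')); print(rod('side'))
E
```

```text
[0.4808 0.1928 0.0315] [-0.2562 -2.1276  5.5191] 29.99866956844926 0.18375130472317214
(0.49, 144, array([0.4677, 0.1996, 0.0478]), array([ 0.9193, -0.2837,  0.2726]), array([0.3601, 0.2328, 0.0159]), array([0.534 , 0.1791, 0.0675]), np.float64(15.821885685836568))
(0.45, 61, array([0.486 , 0.186 , 0.0562]), array([ 0.925 , -0.1608,  0.3443]), array([0.4401, 0.194 , 0.0391]), array([0.5277, 0.1787, 0.0717]), np.float64(20.137979329661714))
```

The in-hand pivot in the cradle worked: the rod is now tilted about 16°. I lift it, carry it over and look at the tube.

{"fn": "move_arm", "kwargs": {
  "increments": [
    {"xyz":[0,0,-10],"roll":0,"grip":0},
    {"xyz":[0,0,-25],"roll":0,"grip":0},
    {"xyz":[0,0,-40],"roll":0,"grip":0},
    {"xyz":[0,0,-40],"roll":0,"grip":0},
    {"xyz":[0,0,-40],"roll":0,"grip":0}
  ]
}}

```text
time_s: 14.4
position: [0.4784, 0.1929, 0.187]
tcp_rot: [[0.956, -0.295, -0.002], [-0.295, -0.956, 0.0], [-0.002, 0.001, -1.0]]
force: [0.3, -0.6, -1.9]
opening: 0.182
grasp_force: 30.0
```

{"fn": "move_arm", "kwargs": {
  "increments": [
    {"xyz":[0,0,-40],"roll":0,"grip":0},
    {"xyz":[0,0,-40],"roll":0,"grip":0},
    {"xyz":[0,0,-40],"roll":0,"grip":0},
    {"xyz":[0,0,-25],"roll":0,"grip":0},
    {"xyz":[0,0,-10],"roll":0,"grip":0}
  ]
}}

```text
time_s: 14.82
position: [0.4809, 0.1934, 0.3455]
tcp_rot: [[0.956, -0.294, 0.008], [-0.294, -0.956, 0.002], [0.008, -0.004, -1.0]]
force: [0.7, -0.5, -1.6]
opening: 0.182
grasp_force: 30.0
```

{"fn": "move_arm", "kwargs": {
  "increments": [
    {"xyz":[6,15,0],"roll":0,"grip":0},
    {"xyz":[12,30,0],"roll":0,"grip":0},
    {"xyz":[15,37,0],"roll":0,"grip":0},
    {"xyz":[15,37,0],"roll":0,"grip":0},
    {"xyz":[15,37,0],"roll":0,"grip":0}
  ]
}}

```text
time_s: 15.23
position: [0.4922, 0.0243, 0.339]
tcp_rot: [[0.956, -0.293, -0.004], [-0.293, -0.956, 0.001], [-0.004, 0.0, -1.0]]
force: [0.6, -0.3, -0.7]
opening: 0.178
grasp_force: 30.0
```

{"fn": "move_arm", "kwargs": {
  "increments": [
    {"xyz":[15,37,0],"roll":0,"grip":0},
    {"xyz":[15,37,0],"roll":0,"grip":0},
    {"xyz":[15,37,0],"roll":0,"grip":0},
    {"xyz":[15,37,0],"roll":0,"grip":0},
    {"xyz":[15,37,0],"roll":0,"grip":0}
  ]
}}

```text
time_s: 15.65
position: [0.5096, -0.1748, 0.3388]
tcp_rot: [[0.956, -0.295, -0.003], [-0.295, -0.956, 0.003], [-0.004, -0.002, -1.0]]
force: [0.2, 0.7, -1.3]
opening: 0.18
grasp_force: 30.0
```

{"fn": "move_arm", "kwargs": {
  "increments": [
    {"xyz":[14,35,0],"roll":0,"grip":0},
    {"xyz":[8,18,0],"roll":0,"grip":0},
    {"xyz":[4,8,0],"roll":0,"grip":0},
    {"xyz":[0,0,0],"roll":0,"grip":0},
    {"xyz":[0,0,0],"roll":0,"grip":0}
  ]
}}

```text
time_s: 16.07
position: [0.5171, -0.2383, 0.3393]
tcp_rot: [[0.956, -0.295, -0.002], [-0.295, -0.956, 0.003], [-0.003, -0.002, -1.0]]
force: [-0.1, 0.4, -1.8]
opening: 0.182
grasp_force: 30.0
```

```bash
python3 - <<'E'
from h import *
np.set_printoptions(precision=4,suppress=True)
st=bot.read_state(); print(st['position'],np.array(st['tcp_rot'])[:,0],st['joint_positions'],st['time_s'],st['force'],st['opening'])
im,d=bot.capture('wrist'); save(im,'w3.png'); np.savez('w3.npz',im=im,d=d,p=st['position'],R=st['tcp_rot'])
for l in ['tube','tank','gauge']:
    for x in bot.trace(l,'wrist')[:1]:
        m=x['mask']; np.save(f'm_w3_{l}.npy',m)
        P=cloud('wrist',d,m,st); print(l,x['conf'],len(P),np.percentile(P,2,axis=0),np.percentile(P,98,axis=0))
        Q=P[abs(P[:,2]-.155)<.004]
        if l=='tank': print(cv2.minAreaRect((Q[:,:2]*1000).astype(np.float32)))
print(rod('scene')); print(rod('side'))
E
```

```text
[ 0.5171 -0.2383  0.3393] [ 0.9555 -0.2948 -0.0032] [-36.019   19.4061  81.1697   0.0625  79.6396  71.1183] 16.0667 [-0.0618  0.4382 -1.8324] 0.18217079531229477
tube 0.89 2088 [ 0.5432 -0.2787  0.1514] [ 0.5939 -0.2473  0.1791]
tank 0.59 18155 [ 0.4484 -0.3168  0.0573] [ 0.5868 -0.169   0.1731]
((515.7123413085938, -246.1958465576172), (153.15118408203125, 162.0663604736328), 74.85508728027344)
gauge 0.81 7088 [ 0.4893 -0.2568  0.3396] [ 0.5678 -0.2254  0.3752]
(0.55, 317, array([ 0.491 , -0.2232,  0.3507]), array([-0.9314,  0.2705, -0.2437]), array([ 0.5717, -0.2466,  0.3719]), array([ 0.3988, -0.1964,  0.3266]), np.float64(14.103482306676874))
(0.5, 151, array([ 0.5256, -0.244 ,  0.3659]), array([ 0.9419, -0.2283,  0.2466]), array([ 0.418 , -0.2179,  0.3377]), array([ 0.571 , -0.255 ,  0.3778]), np.float64(14.274507186161049))
```

View pics/w3.png

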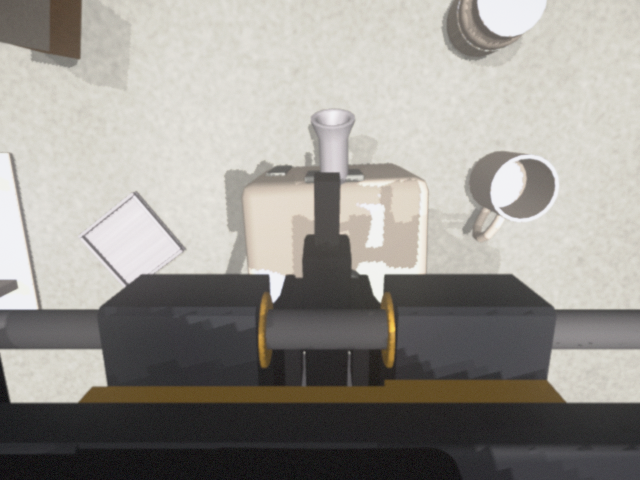

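The wrist view shows the flared mouth at (332,120), with the tube running straight to the tank at (333,178), nearly aligned with the held rod at x=327. I now fit the tube model to the depth.

```bash
cat > fit.py <<'E'
from h import *
from scipy.optimize import least_squares
np.set_printoptions(precision=4,suppress=True)
def frame(yaw,p=np.radians(25)):
    x=np.array([np.cos(yaw)*np.cos(p),np.sin(yaw)*np.cos(p),np.sin(p)]); y=np.array([-np.sin(yaw),np.cos(yaw),0]); return np.c_[x,y,np.cross(x,y)]
def res(q,P):
    L=(P-[q[0],q[1],q[3]])@frame(q[2]); s=L[:,0]; r=np.hypot(L[:,1],L[:,2])
    f=np.clip((s+.016)/.016,0,1)
    e=np.minimum(abs(r-(.012+.006*f)),np.where(s>-.03,abs(r-(.007+.006*f)),1))
    e=np.minimum(e,np.where(abs(r-.0155)<.0035,abs(s),1))
    e=np.hypot(e,np.clip(s,0,None))
    return np.r_[e/.002,(q[3]-.165)/.0005,0]
w=np.load('w3.npz'); st=dict(position=w['p'],tcp_rot=w['R'])
C={'wrist':cloud('wrist',w['d'],np.load('m_w3_tube.npy'),st)}
for c in ['scene','side']: C[c]=cloud(c,np.load(c+'0.npz')['d'],np.load(f'm_{c}_tube.npy'))
for k,P in C.items():
    P=P[(P[:,2]>.12)&(P[:,2]<.19)]
    b=min((least_squares(res,[x,-.262,y,.165],args=(P,),loss='soft_l1',diff_step=1e-5) for x in (.585,.592,.6) for y in (-.29,-.22)),key=lambda r:r.cost)
    print(k,len(P),b.x,np.degrees(b.x[2]),b.cost/len(P))
E
python3 fit.py
python3 - <<'E'
from h import *
w=np.load('w3.npz'); st=dict(position=w['p'],tcp_rot=w['R'])
P=cloud('wrist',w['d'],np.load('m_w3_tank.npy'),st)
Q=P[abs(P[:,2]-.153)<.004]; u=np.array([np.cos(-.26),np.sin(-.26)]);v=np.array([-u[1],u[0]])
a=Q[:,:2]@u;b=Q[:,:2]@v; print(np.percentile(a,[1,99]),np.percentile(b,[1,99]))
# edges
import numpy as np
fr=[Q[(abs(b-t)<.002)] for t in np.linspace(b.min()+.02,b.max()-.02,12)]
F=np.array([f[np.argmax(f[:,:2]@u),:2] for f in fr if len(f)]); print('front',np.degrees(np.polyfit(F@v,F@u,1)[0]*-1)-14.9, (F@u))
E
```

```text
wrist 2082 [ 0.588  -0.2657 -0.2631  0.1645] -15.072551708744642 0.035245983894911875
scene 171 [ 0.5907 -0.2644 -0.2413  0.1647] -13.82776314078944 0.21165331261278664
side 146 [ 0.5895 -0.2645 -0.2458  0.1655] -14.080749399499751 0.23815724085078532
[0.49154617 0.63876877] [-0.18063409 -0.03002991]
front -18.216869324572503 [0.58383203 0.58422695 0.58393329 0.58427762 0.58968684 0.64237381
 0.64272994 0.63988968 0.58864866 0.58429959 0.584513   0.58421138]
```

{"fn": "move_arm", "kwargs": {
  "increments": [
    {"xyz":[15,1,0],"roll":-0.039,"grip":0},
    {"xyz":[30,1,0],"roll":0,"grip":0},
    {"xyz":[35,1,0],"roll":0,"grip":0},
    {"xyz":[35,1,0],"roll":0,"grip":0},
    {"xyz":[35,1,0],"roll":0,"grip":0}
  ]
}}

```text
time_s: 16.88
position: [0.6626, -0.2836, 0.3409]
tcp_rot: [[0.966, -0.257, 0.0], [-0.257, -0.966, -0.0], [0.0, 0.0, -1.0]]
force: [0.5, -1.0, -1.7]
opening: 0.181
grasp_force: 30.0
```

{"fn": "move_arm", "kwargs": {
  "increments": [
    {"xyz":[35,1,0],"roll":0,"grip":0},
    {"xyz":[32,1,0],"roll":0,"grip":0},
    {"xyz":[15,0,10],"roll":0,"grip":0},
    {"xyz":[0,0,25],"roll":0,"grip":0},
    {"xyz":[0,0,30],"roll":0,"grip":0}
  ]
}}

```text
time_s: 17.3
position: [0.7424, -0.3072, 0.2766]
tcp_rot: [[0.967, -0.256, 0.005], [-0.256, -0.967, -0.003], [0.006, 0.002, -1.0]]
force: [-0.3, -0.0, -2.4]
opening: 0.182
grasp_force: 30.0
```

{"fn": "move_arm", "kwargs": {
  "increments": [
    {"xyz":[0,0,30],"roll":0,"grip":0},
    {"xyz":[0,0,25],"roll":0,"grip":0},
    {"xyz":[0,0,15],"roll":0,"grip":0},
    {"xyz":[0,0,9],"roll":0,"grip":0},
    {"xyz":[0,0,0],"roll":0,"grip":0}
  ]
}}

```text
time_s: 17.72
position: [0.7387, -0.3056, 0.1931]
tcp_rot: [[0.966, -0.257, -0.005], [-0.257, -0.966, 0.003], [-0.006, -0.002, -1.0]]
force: [-0.1, 0.2, -1.5]
opening: 0.181
grasp_force: 30.0
```

{"fn": "move_arm", "kwargs": {
  "increments": [
    {"xyz":[0,0,0],"roll":0,"grip":0},
    {"xyz":[0,0,0],"roll":0,"grip":0}
  ]
}}

```text
time_s: 17.88
position: [0.7411, -0.3072, 0.1987]
tcp_rot: [[0.966, -0.257, 0.003], [-0.257, -0.966, -0.002], [0.004, 0.001, -1.0]]
force: [-1.0, 0.1, -0.7]
opening: 0.182
grasp_force: 30.0
```

```bash
cat >> h.py <<'E'
M=np.array([.589,-.265,.165]); YAW=-.26
def rel(tilt=None):
    from fit import frame
E
sed -i '/^def rel/,$d' h.py
python3 - <<'E'
from h import *
np.set_printoptions(precision=4,suppress=True)
st=bot.read_state(); R=np.array(st['tcp_rot']); p=np.array(st['position']); print(p,R[:,0],np.degrees(np.arctan2(R[1,0],R[0,0])),st['force'])
u=np.array([np.cos(YAW),np.sin(YAW),0]); v=np.array([-u[1],u[0],0])
G=p-.0175*R[:,2]; print('G rel M: u,v,z',(G-M)@u,(G-M)@v,(G-M)[2])
for c in ['scene','side']:
    r=rod(c); print(c,r)
    if r: 
        for e in r[4:6]: print('   end rel M',(e-M)@u,(e-M)@v,(e-M)[2])
im,d=bot.capture('side'); save(cv2.resize(im[220:360,200:360],(800,700),interpolation=cv2.INTER_CUBIC)[:600],'s4.png')
im,d=bot.capture('scene'); save(cv2.resize(im[110:230,190:350],(800,600),interpolation=cv2.INTER_CUBIC),'c4.png')
E
```

```text
[ 0.7411 -0.3072  0.1987] [ 0.9664 -0.2572  0.0037] -14.902016707473232 [-1.0356  0.0987 -0.6972]
G rel M: u,v,z 0.15776225397713523 -0.001633101090751587 0.05124609950479922
scene (0.51, 141, array([ 0.6865, -0.2892,  0.2022]), array([-0.9363,  0.2477, -0.2491]), array([ 0.7941, -0.3176,  0.2309]), array([ 0.6224, -0.2722,  0.1852]), np.float64(14.42478788574815))
   end rel M 0.21178559850464174 0.0018740074738814966 0.06588241773467449
   end rel M 0.0340847000378171 0.0016384408119379118 0.020174585617651064
side (0.64, 177, array([ 0.7601, -0.3149,  0.2262]), array([ 0.943 , -0.1087,  0.3146]), array([ 0.7055, -0.3086,  0.208 ]), array([ 0.7927, -0.3187,  0.2371]), np.float64(18.33924229464277))
   end rel M 0.12384228743178045 -0.01222302352096507 0.04299675375029027
   end rel M 0.21064247824989948 0.0004681291594454605 0.07207505688117141
```

View pics/s4.png

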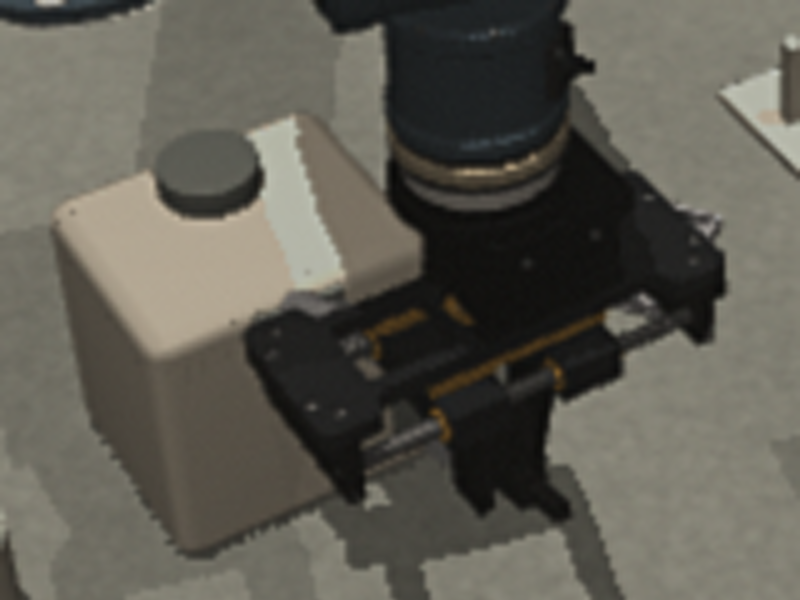

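The side view is blocked by the gripper; in the scene depth the tip lies about 31 mm in front of the mouth and on its line. I move it gently into the flare.

{"fn": "move_arm", "kwargs": {
  "increments": [
    {"xyz":[-8,0,5],"roll":0,"grip":0},
    {"xyz":[-10,0,6],"roll":0,"grip":0},
    {"xyz":[-9,0,5],"roll":0,"grip":0},
    {"xyz":[-6,0,3],"roll":0,"grip":0},
    {"xyz":[0,0,0],"roll":0,"grip":0}
  ]
}}

```text
time_s: 18.6
position: [0.7066, -0.2976, 0.1769]
tcp_rot: [[0.966, -0.258, -0.002], [-0.258, -0.966, 0.001], [-0.003, -0.001, -1.0]]
force: [-1.0, 1.0, -0.8]
opening: 0.18
grasp_force: 30.0
```

{"fn": "move_arm", "kwargs": {
  "increments": [
    {"xyz":[0,0,0],"roll":0,"grip":0},
    {"xyz":[0,0,0],"roll":0,"grip":0},
    {"xyz":[0,0,0],"roll":0,"grip":0}
  ]
}}

```text
time_s: 18.85
position: [0.7089, -0.2985, 0.1782]
tcp_rot: [[0.966, -0.257, 0.002], [-0.257, -0.966, -0.001], [0.002, 0.0, -1.0]]
force: [0.1, 0.2, -2.0]
opening: 0.182
grasp_force: 30.0
```

```bash
cat >> h.py <<'E'
def relM():
    st=bot.read_state(); R=np.array(st['tcp_rot']); p=np.array(st['position'])
    u=np.array([np.cos(YAW),np.sin(YAW),0]); v=np.array([-u[1],u[0],0]); G=p-.0175*R[:,2]
    print('G rel M u,v,z mm',np.round([(G-M)@u*1e3,(G-M)@v*1e3,(G-M)[2]*1e3],1),'F u,v,z',np.round(np.array(st['force'])@np.c_[u,v,[0,0,1]],1),'t',st['time_s'])
    return u,v
E
python3 - <<'E'
from h import *
np.set_printoptions(precision=4,suppress=True)
u,v=relM()
r=rod('scene'); print(r[-1],len(r))
for e in r[4:6]: print('   end rel M',(e-M)@u,(e-M)@v,(e-M)[2])
im,d=bot.capture('scene'); save(cv2.resize(im[130:220,220:340],(800,600),interpolation=cv2.INTER_CUBIC),'c5.png')
E
```

```text
G rel M u,v,z mm [124.5  -1.6  30.7] F u,v,z [ 0.   0.2 -2. ] t 18.85
14.43106298663752 7
   end rel M 0.1780374215547685 0.0036042185967942466 0.04535117712840078
   end rel M 0.0010876315912339255 0.0019529384161781885 -0.00018606170736068517
```

View pics/c5.png

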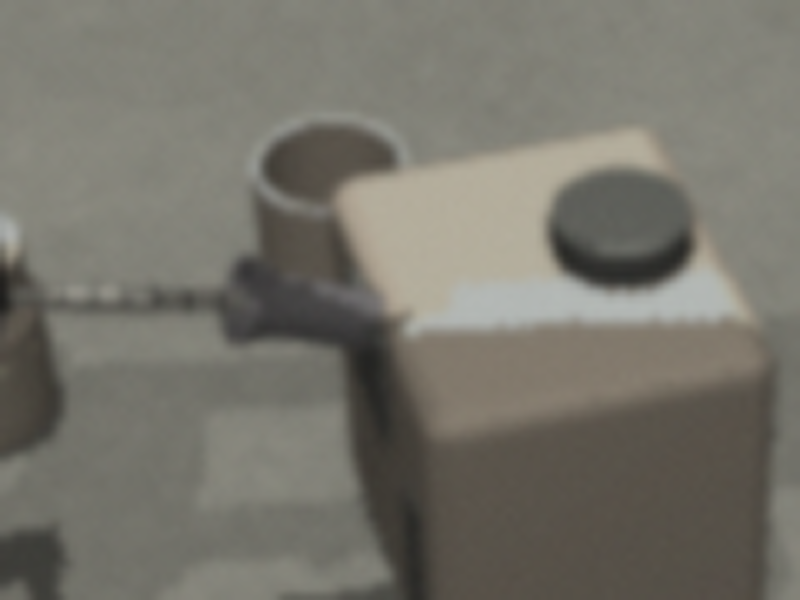

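The rod's tip has entered the centre of the flare (at 235,300 in the crop). I push it 20 mm further and then raise the handle so the rod pivots to the tube's slope.

{"fn": "move_arm", "kwargs": {
  "increments": [
    {"xyz":[-5,0,2],"roll":0,"grip":0},
    {"xyz":[-5,0,2],"roll":0,"grip":0},
    {"xyz":[-5,0,2],"roll":0,"grip":0},
    {"xyz":[-3,0,2],"roll":0,"grip":0},
    {"xyz":[0,0,0],"roll":0,"grip":0}
  ]
}}

```text
time_s: 19.42
position: [0.6893, -0.293, 0.1688]
tcp_rot: [[0.966, -0.257, -0.002], [-0.257, -0.966, 0.001], [-0.002, -0.001, -1.0]]
force: [0.4, -0.2, -1.4]
opening: 0.181
grasp_force: 30.0
```

{"fn": "move_arm", "kwargs": {
  "increments": [
    {"xyz":[-1,0,-4],"roll":0,"grip":0},
    {"xyz":[-1,0,-4],"roll":0,"grip":0},
    {"xyz":[-2,0,-4],"roll":0,"grip":0},
    {"xyz":[0,0,0],"roll":0,"grip":0}
  ]
}}

```text
time_s: 19.75
position: [0.6875, -0.2927, 0.183]
tcp_rot: [[0.966, -0.257, 0.002], [-0.257, -0.966, -0.001], [0.003, 0.0, -1.0]]
force: [0.3, -0.3, -3.8]
opening: 0.185
grasp_force: 30.0
```

```bash
python3 - <<'E'
from h import *
u,v=relM(); r=rod('scene'); print(r[0],r[1],r[-1])
for e in r[4:6]: print('   end rel M',(e-M)@u,(e-M)@v,(e-M)[2])
E
```

```text
G rel M u,v,z mm [102.3  -1.5  35.5] F u,v,z [ 0.4 -0.2 -3.8] t 19.75
0.72 1242 78.48766467988658
   end rel M -0.15363249944439278 0.7067470531724297 0.009198076229961522
   end rel M -0.12647656642319605 0.7270405655961348 -0.15724676476349625
```

{"fn": "move_arm", "kwargs": {
  "increments": [
    {"xyz":[-1,0,-3],"roll":0,"grip":0},
    {"xyz":[-2,0,-4],"roll":0,"grip":0},
    {"xyz":[-1,0,-3],"roll":0,"grip":0},
    {"xyz":[0,0,-1],"roll":0,"grip":0},
    {"xyz":[0,0,0],"roll":0,"grip":0}
  ]
}}

```text
time_s: 20.27
position: [0.6829, -0.2914, 0.193]
tcp_rot: [[0.966, -0.257, 0.0], [-0.257, -0.966, -0.0], [0.0, 0.0, -1.0]]
force: [1.4, 0.1, -3.4]
opening: 0.183
grasp_force: 30.0
```

{"fn": "move_arm", "kwargs": {
  "increments": [
    {"xyz":[-5,0,2],"roll":0,"grip":0},
    {"xyz":[-5,0,2],"roll":0,"grip":0},
    {"xyz":[-5,0,3],"roll":0,"grip":0},
    {"xyz":[0,0,0],"roll":0,"grip":0}
  ]
}}

```text
time_s: 20.6
position: [0.6664, -0.2869, 0.1844]
tcp_rot: [[0.966, -0.257, -0.004], [-0.257, -0.966, 0.002], [-0.004, -0.001, -1.0]]
force: [-1.1, -0.6, -3.3]
opening: 0.183
grasp_force: 30.0
```

```bash
python3 - <<'E'
from h import *
u,v=relM(); print(bot.read_state()['opening'])
E
```

```text
G rel M u,v,z mm [80.5 -1.2 36.9] F u,v,z [-0.9 -0.9 -3.3] t 20.6
0.18295603306177344
```

{"fn": "move_arm", "kwargs": {
  "increments": [
    {"xyz":[-6,0,3],"roll":0,"grip":0},
    {"xyz":[-6,0,2],"roll":0,"grip":0},
    {"xyz":[-6,0,3],"roll":0,"grip":0},
    {"xyz":[-6,0,3],"roll":0,"grip":0},
    {"xyz":[-6,0,3],"roll":0,"grip":0}
  ]
}}

```text
time_s: 21.02
position: [0.6388, -0.2797, 0.1713]
tcp_rot: [[0.966, -0.257, -0.0], [-0.257, -0.966, 0.0], [-0.0, -0.0, -1.0]]
force: [1.2, -0.3, -2.4]
opening: 0.181
grasp_force: 30.0
```

{"fn": "move_arm", "kwargs": {
  "increments": [
    {"xyz":[-4,0,2],"roll":0,"grip":0},
    {"xyz":[-3,0,1],"roll":0,"grip":0},
    {"xyz":[0,0,0],"roll":0,"grip":0},
    {"xyz":[0,0,0],"roll":0,"grip":0}
  ]
}}

```text
time_s: 21.35
position: [0.6319, -0.2778, 0.1681]
tcp_rot: [[0.966, -0.257, -0.002], [-0.257, -0.966, 0.001], [-0.002, -0.0, -1.0]]
force: [-0.1, -0.2, -3.2]
opening: 0.186
grasp_force: 30.0
```

```bash
python3 - <<'E'
from h import *
u,v=relM(); print(bot.read_state()['opening'])
im,d=bot.capture('scene'); save(cv2.resize(im[130:220,190:310],(800,600),interpolation=cv2.INTER_CUBIC),'c6.png')
E
```

```text
G rel M u,v,z mm [44.7 -1.3 20.6] F u,v,z [-0.  -0.2 -3.2] t 21.35
0.18595416290086245
```

View pics/c6.png

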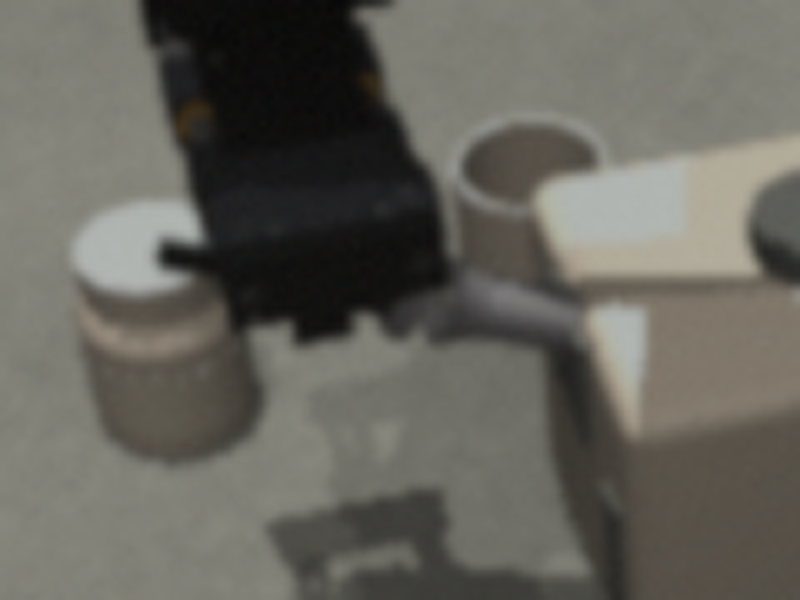

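The rod is nearly in: the collar is close in front of the mouth at (420,315), and the force stays at about 1–2 N. I advance in small steps.

{"fn": "move_arm", "kwargs": {
  "increments": [
    {"xyz":[-2,0,1],"roll":0,"grip":0},
    {"xyz":[-2,0,1],"roll":0,"grip":0},
    {"xyz":[-2,0,1],"roll":0,"grip":0},
    {"xyz":[-2,0,1],"roll":0,"grip":0},
    {"xyz":[0,0,0],"roll":0,"grip":0}
  ]
}}

```text
time_s: 21.82
position: [0.6245, -0.2758, 0.1644]
tcp_rot: [[0.966, -0.257, -0.001], [-0.257, -0.966, 0.0], [-0.001, -0.0, -1.0]]
force: [0.1, -0.2, -2.2]
opening: 0.179
grasp_force: 30.0
```

{"fn": "move_arm", "kwargs": {
  "increments": [
    {"xyz":[-1,0,0.5],"roll":0,"grip":0},
    {"xyz":[-1,0,0.5],"roll":0,"grip":0},
    {"xyz":[0,0,0],"roll":0,"grip":0},
    {"xyz":[0,0,0],"roll":0,"grip":0}
  ]
}}

```text
time_s: 22.15
position: [0.6229, -0.2755, 0.1635]
tcp_rot: [[0.966, -0.257, -0.0], [-0.257, -0.966, 0.0], [-0.0, -0.0, -1.0]]
force: [1.1, 0.3, -1.6]
opening: 0.18
grasp_force: 30.0
```

```bash
python3 - <<'E'
from h import *
u,v=relM()
E
```

```text
G rel M u,v,z mm [35.4 -1.4 16. ] F u,v,z [ 0.9  0.6 -1.6] t 22.15
```

{"fn": "move_arm", "kwargs": {
  "increments": [
    {"xyz":[-1,0,0.5],"roll":0,"grip":0},
    {"xyz":[0,0,0],"roll":0,"grip":0},
    {"xyz":[0,0,0],"roll":0,"grip":0}
  ]
}}

```text
time_s: 22.4
position: [0.622, -0.2752, 0.163]
tcp_rot: [[0.966, -0.257, -0.0], [-0.257, -0.966, 0.0], [-0.0, 0.0, -1.0]]
force: [0.5, -0.1, -2.7]
opening: 0.183
grasp_force: 30.0
```

{"fn": "move_arm", "kwargs": {
  "increments": [
    {"xyz":[-1,0,0.5],"roll":0,"grip":0},
    {"xyz":[0,0,0],"roll":0,"grip":0},
    {"xyz":[0,0,0],"roll":0,"grip":0}
  ]
}}

```text
time_s: 22.65
position: [0.6219, -0.2752, 0.163]
tcp_rot: [[0.966, -0.257, 0.002], [-0.257, -0.966, -0.001], [0.002, 0.0, -1.0]]
force: [3.1, 0.9, -1.4]
opening: 0.18
grasp_force: 30.0
```

{"fn": "move_arm", "kwargs": {
  "increments": [
    {"xyz":[-1,0,0.5],"roll":0,"grip":0},
    {"xyz":[0,0,0],"roll":0,"grip":0},
    {"xyz":[0,0,0],"roll":0,"grip":0}
  ]
}}

```text
time_s: 22.9
position: [0.6218, -0.2752, 0.163]
tcp_rot: [[0.966, -0.257, 0.004], [-0.257, -0.966, -0.002], [0.004, 0.0, -1.0]]
force: [5.7, 0.3, 0.4]
opening: 0.18
grasp_force: 30.0
```

```bash
python3 - <<'E'
from h import *
u,v=relM()
E
```

```text
G rel M u,v,z mm [34.2 -1.5 15.5] F u,v,z [5.4 1.7 0.4] t 22.9
```

{"fn": "move_arm", "kwargs": {
  "increments": [
    {"xyz":[-1,0,0.5],"roll":0,"grip":0},
    {"xyz":[0,0,0],"roll":0,"grip":0},
    {"xyz":[0,0,0],"roll":0,"grip":0},
    {"xyz":[0,0,0],"roll":0,"grip":0},
    {"xyz":[0,0,0],"roll":0,"grip":0}
  ]
}}

```text
time_s: 23.32
position: [0.6217, -0.2752, 0.1631]
tcp_rot: [[0.966, -0.257, 0.006], [-0.257, -0.966, -0.002], [0.007, 0.001, -1.0]]
force: [5.5, 0.6, 1.4]
opening: 0.18
grasp_force: 30.0
```

{"fn": "move_arm", "kwargs": {
  "increments": [
    {"xyz":[0,0,0],"roll":0,"grip":0},
    {"xyz":[0,0,0],"roll":0,"grip":0},
    {"xyz":[0,0,0],"roll":0,"grip":0},
    {"xyz":[0,0,0],"roll":0,"grip":0},
    {"xyz":[0,0,0],"roll":0,"grip":0}
  ]
}}

```text
time_s: 23.73
position: [0.6218, -0.2752, 0.1631]
tcp_rot: [[0.966, -0.257, 0.006], [-0.257, -0.966, -0.002], [0.007, 0.001, -1.0]]
force: [6.2, 1.4, 1.1]
opening: 0.18
grasp_force: 30.0
```

```bash
python3 - <<'E'
from h import *
np.set_printoptions(precision=4,suppress=True)
u,v=relM()
# handle+stub direction from both cameras
for c in ['scene','side']:
    im,d=bot.capture(c)
    for x in bot.trace('gauge',c)[:1]:
        P=cloud(c,d,x['mask']); L=np.c_[(P-M)@u,(P-M)@v,(P-M)[:,2]]; L=L[(abs(L[:,1])<.03)&(L[:,0]>-.02)&(L[:,0]<.12)]
        if len(L)>5: print(c,len(L),L[np.argsort(L[:,0])[::max(1,len(L)//10)]])
E
```

```text
G rel M u,v,z mm [34.2 -1.5 15.6] F u,v,z [5.6 3.  1.1] t 23.7333
scene 55 [[-0.0002  0.0174  0.0031]
 [ 0.0036  0.0122  0.0031]
 [ 0.0056  0.0199  0.0003]
 [ 0.0076  0.017  -0.0016]
 [ 0.0101  0.0064  0.0001]
 [ 0.0117 -0.0047 -0.0148]
 [ 0.0692  0.0001  0.0316]
 [ 0.0722  0.0043  0.0326]
 [ 0.0752 -0.0012  0.0381]
 [ 0.0782  0.002   0.0383]
 [ 0.0811  0.0045  0.0379]]
```

Collar is stopped on the mouth with about 6 N, and G matches the expected fully-in position. I now draw it out along the tube.

{"fn": "move_arm", "kwargs": {
  "increments": [
    {"xyz":[4,0,-2],"roll":0,"grip":0},
    {"xyz":[8,0,-4],"roll":0,"grip":0},
    {"xyz":[15,0,-7],"roll":0,"grip":0},
    {"xyz":[15,0,-7],"roll":0,"grip":0},
    {"xyz":[15,0,-7],"roll":0,"grip":0}
  ]
}}

```text
time_s: 24.35
position: [0.6726, -0.2887, 0.1873]
tcp_rot: [[0.966, -0.257, -0.006], [-0.257, -0.966, 0.002], [-0.006, -0.001, -1.0]]
force: [0.3, -0.4, -2.7]
opening: 0.181
grasp_force: 30.0
```

{"fn": "move_arm", "kwargs": {
  "increments": [
    {"xyz":[15,0,-7],"roll":0,"grip":0},
    {"xyz":[15,0,-7],"roll":0,"grip":0},
    {"xyz":[15,0,-7],"roll":0,"grip":0},
    {"xyz":[15,0,-7],"roll":0,"grip":0},
    {"xyz":[10,0,-5],"roll":0,"grip":0}
  ]
}}

```text
time_s: 24.77
position: [0.7414, -0.3075, 0.221]
tcp_rot: [[0.966, -0.257, -0.004], [-0.257, -0.966, 0.0], [-0.004, 0.001, -1.0]]
force: [0.6, 0.1, -1.7]
opening: 0.179
grasp_force: 30.0
```

{"fn": "move_arm", "kwargs": {
  "increments": [
    {"xyz":[5,0,-3],"roll":0,"grip":0},
    {"xyz":[0,0,0],"roll":0,"grip":0},
    {"xyz":[0,0,0],"roll":0,"grip":0},
    {"xyz":[0,0,0],"roll":0,"grip":0}
  ]
}}

```text
time_s: 25.1
position: [0.7453, -0.3081, 0.2235]
tcp_rot: [[0.966, -0.257, -0.003], [-0.257, -0.966, 0.001], [-0.003, -0.0, -1.0]]
force: [-1.0, -0.8, -2.2]
opening: 0.181
grasp_force: 30.0
```

```bash
python3 - <<'E'
from h import *
np.set_printoptions(precision=4,suppress=True)
u,v=relM(); print(bot.read_state()['position'])
for c in ['scene','side']:
    r=rod(c)
    if r: 
        print(c,r[0],r[1],r[3],r[-1])
        for e in r[4:6]: print('   end rel M',(e-M)@u,(e-M)@v,(e-M)[2])
E
```

```text
G rel M u,v,z mm [162.2  -1.4  76. ] F u,v,z [-0.8 -1.1 -2.2] t 25.1
[ 0.7453 -0.3081  0.2235]
scene 0.46 178 [-0.9079  0.1758 -0.3806] 22.367851499963464
   end rel M 0.21330484806198619 0.01228576116461484 0.09688707402565264
   end rel M 0.04265111983749257 0.0005310831550562051 0.026494280188369246
side 0.55 158 [ 0.8906 -0.0892  0.4459] 26.479510820243988
   end rel M 0.12849862497513556 -0.01360708060541521 0.061275480851939484
   end rel M 0.21429167430987206 0.0002511983542092929 0.10456597735095849
```

{"fn": "move_arm", "kwargs": {
  "increments": [
    {"xyz":[0,0,-12],"roll":0.039,"grip":0},
    {"xyz":[0,0,-28],"roll":0,"grip":0},
    {"xyz":[0,0,-30],"roll":0,"grip":0},
    {"xyz":[-6,-9,-15],"roll":0,"grip":0},
    {"xyz":[-15,-22,-5],"roll":0,"grip":0}
  ]
}}

```text
time_s: 25.72
position: [0.7371, -0.2764, 0.3188]
tcp_rot: [[0.954, -0.299, 0.008], [-0.299, -0.954, -0.006], [0.009, 0.003, -1.0]]
force: [0.2, 0.4, -2.2]
opening: 0.18
grasp_force: 30.0
```

{"fn": "move_arm", "kwargs": {
  "increments": [
    {"xyz":[-22,-32,0],"roll":0,"grip":0},
    {"xyz":[-22,-32,0],"roll":0,"grip":0},
    {"xyz":[-22,-32,0],"roll":0,"grip":0},
    {"xyz":[-22,-32,0],"roll":0,"grip":0},
    {"xyz":[-22,-32,0],"roll":0,"grip":0}
  ]
}}

```text
time_s: 26.13
position: [0.6761, -0.0848, 0.3146]
tcp_rot: [[0.956, -0.295, -0.0], [-0.295, -0.956, 0.001], [-0.001, -0.0, -1.0]]
force: [0.4, 1.1, -2.0]
opening: 0.18
grasp_force: 30.0
```

{"fn": "move_arm", "kwargs": {
  "increments": [
    {"xyz":[-22,-32,0],"roll":0,"grip":0},
    {"xyz":[-22,-32,0],"roll":0,"grip":0},
    {"xyz":[-22,-32,0],"roll":0,"grip":0},
    {"xyz":[-22,-32,0],"roll":0,"grip":0},
    {"xyz":[-22,-32,0],"roll":0,"grip":0}
  ]
}}

```text
time_s: 26.55
position: [0.6179, 0.1003, 0.3147]
tcp_rot: [[0.956, -0.295, -0.0], [-0.295, -0.956, 0.0], [-0.0, -0.0, -1.0]]
force: [0.7, -0.9, -1.6]
opening: 0.182
grasp_force: 30.0
```

{"fn": "move_arm", "kwargs": {
  "increments": [
    {"xyz":[-20,-28,0],"roll":0,"grip":0},
    {"xyz":[-9,-15,0],"roll":0,"grip":0},
    {"xyz":[-3,-7,0],"roll":0,"grip":0},
    {"xyz":[0,0,0],"roll":0,"grip":0},
    {"xyz":[0,0,0],"roll":0,"grip":0}
  ]
}}

```text
time_s: 26.97
position: [0.604, 0.1548, 0.3147]
tcp_rot: [[0.956, -0.294, 0.0], [-0.294, -0.956, -0.001], [0.001, 0.001, -1.0]]
force: [0.6, 0.6, -0.1]
opening: 0.183
grasp_force: 30.0
```

```bash
cat > tgt.py <<'E'
from h import *
import sys
np.set_printoptions(precision=4,suppress=True)
t=np.array([float(a) for a in sys.argv[1:4]]); st=bot.read_state(); R=np.array(st['tcp_rot']); p=np.array(st['position'])
print(p,np.degrees(np.arctan2(R[1,0],R[0,0])),'tool mm',R.T@(t-p)*1000,'F',st['force'],st['opening'],st['time_s'])
for c in ['scene','side']:
    r=rod(c)
    if r: print(c,r[0],r[1],r[3],r[-1],r[4],r[5])
E
python3 tgt.py .602 .155 .0425
```

```text
[0.604  0.1548 0.3147] -17.11252136703926 tool mm [ -2.1593   0.219  272.1504] F [ 0.5548  0.5962 -0.0588] 0.18304643903407117 26.9667
scene 0.55 208 [-0.8811  0.2635 -0.3926] 23.117708215157215 [0.6558 0.144  0.3553] [0.4932 0.1926 0.2828]
side 0.58 157 [ 0.8846 -0.2492  0.3942] 23.21735869798054 [0.5027 0.177  0.2899] [0.6544 0.1343 0.3575]
```

{"fn": "move_arm", "kwargs": {
  "increments": [
    {"xyz":[-2,0,15],"roll":0,"grip":0},
    {"xyz":[0,0,35],"roll":0,"grip":0},
    {"xyz":[0,0,38],"roll":0,"grip":0},
    {"xyz":[0,0,38],"roll":0,"grip":0},
    {"xyz":[0,0,38],"roll":0,"grip":0}
  ]
}}

```text
time_s: 27.58
position: [0.6028, 0.1545, 0.1494]
tcp_rot: [[0.955, -0.297, 0.001], [-0.297, -0.955, -0.0], [0.001, -0.0, -1.0]]
force: [0.3, -0.1, -1.4]
opening: 0.181
grasp_force: 30.0
```

{"fn": "move_arm", "kwargs": {
  "increments": [
    {"xyz":[0,0,30],"roll":0,"grip":0},
    {"xyz":[0,0,20],"roll":0,"grip":0},
    {"xyz":[0,0,10],"roll":0,"grip":0},
    {"xyz":[0,0,0],"roll":0,"grip":0},
    {"xyz":[0,0,0],"roll":0,"grip":0}
  ]
}}

```text
time_s: 28.0
position: [0.603, 0.1551, 0.0908]
tcp_rot: [[0.955, -0.296, 0.001], [-0.296, -0.955, 0.0], [0.001, -0.0, -1.0]]
force: [0.6, -1.2, -0.7]
opening: 0.181
grasp_force: 30.0
```

{"fn": "move_arm", "kwargs": {
  "increments": [
    {"xyz":[0,0,4],"roll":0,"grip":0},
    {"xyz":[0,0,4],"roll":0,"grip":0},
    {"xyz":[0,0,4],"roll":0,"grip":0},
    {"xyz":[0,0,4],"roll":0,"grip":0},
    {"xyz":[0,0,0],"roll":0,"grip":0}
  ]
}}

```text
time_s: 28.42
position: [0.6024, 0.1559, 0.0748]
tcp_rot: [[0.956, -0.295, 0.001], [-0.295, -0.956, 0.0], [0.001, -0.0, -1.0]]
force: [-0.9, 0.1, 0.9]
opening: 0.182
grasp_force: 30.0
```

```bash
python3 tgt.py .602 .155 .0425
```

```text
[0.6024 0.1559 0.0748] -17.154587685914024 tool mm [-0.1349  1.0354 32.2726] F [-0.9001  0.1075  0.94  ] 0.18187238540805126 28.4167
side 0.69 86 [ 0.9283 -0.1484  0.341 ] 19.94072852454251 [0.5659 0.1539 0.083 ] [0.654  0.1398 0.1154]
```

Contact and pivoting as expected; I lower the remaining 32 mm.

{"fn": "move_arm", "kwargs": {
  "increments": [
    {"xyz":[0,0,4],"roll":0,"grip":0},
    {"xyz":[0,0,4],"roll":0,"grip":0},
    {"xyz":[0,0,4],"roll":0,"grip":0},
    {"xyz":[0,0,4],"roll":0,"grip":0},
    {"xyz":[0,0,0],"roll":0,"grip":0}
  ]
}}

```text
time_s: 29.03
position: [0.6017, 0.1557, 0.0575]
tcp_rot: [[0.956, -0.295, -0.001], [-0.295, -0.956, -0.0], [-0.001, 0.0, -1.0]]
force: [-0.8, -0.1, 1.2]
opening: 0.182
grasp_force: 30.0
```

{"fn": "move_arm", "kwargs": {
  "increments": [
    {"xyz":[0,0,4],"roll":0,"grip":0},
    {"xyz":[0,0,4],"roll":0,"grip":0},
    {"xyz":[0,0,3],"roll":0,"grip":0},
    {"xyz":[0,0,2],"roll":0,"grip":0},
    {"xyz":[0,0,0],"roll":0,"grip":0}
  ]
}}

```text
time_s: 29.45
position: [0.6021, 0.1557, 0.045]
tcp_rot: [[0.956, -0.295, -0.0], [-0.295, -0.956, -0.0], [-0.0, 0.0, -1.0]]
force: [1.3, -1.1, 1.3]
opening: 0.178
grasp_force: 30.0
```

{"fn": "move_arm", "kwargs": {
  "increments": [
    {"xyz":[0,0,2],"roll":0,"grip":0},
    {"xyz":[0,0,1],"roll":0,"grip":0},
    {"xyz":[0,0,0],"roll":0,"grip":0}
  ]
}}

```text
time_s: 29.7
position: [0.6022, 0.1557, 0.0425]
tcp_rot: [[0.956, -0.295, 0.0], [-0.295, -0.956, -0.0], [0.0, -0.0, -1.0]]
force: [1.1, -0.1, 1.6]
opening: 0.18
grasp_force: 30.0
```

```bash
python3 tgt.py .602 .155 .0425
```

```text
[0.6022 0.1557 0.0425] -17.143888687180908 tool mm [-0.0144  0.7716 -0.0373] F [ 1.1086 -0.0847  1.551 ] 0.18004554377970908 29.7
scene 0.55 140 [ 0.9548 -0.2969  0.0158] 0.9044614127297498 [0.4873 0.1939 0.0615] [0.6579 0.1409 0.0643]
side 0.5 68 [ 0.818  -0.3567  0.4513] 26.82994528870947 [0.5244 0.1898 0.015 ] [0.6321 0.1429 0.0744]
```

{"fn": "move_arm", "kwargs": {
  "increments": [
    {"xyz":[0,0,-8],"roll":0,"grip":0},
    {"xyz":[0,0,-25],"roll":0,"grip":0},
    {"xyz":[0,0,-38],"roll":0,"grip":0},
    {"xyz":[0,0,-38],"roll":0,"grip":0},
    {"xyz":[0,0,-38],"roll":0,"grip":0}
  ]
}}

```text
time_s: 30.32
position: [0.6004, 0.1559, 0.1904]
tcp_rot: [[0.956, -0.295, -0.004], [-0.295, -0.956, -0.0], [-0.004, 0.001, -1.0]]
force: [0.8, -0.6, -2.0]
opening: 0.181
grasp_force: 30.0
```

{"fn": "move_arm", "kwargs": {
  "increments": [
    {"xyz":[0,0,-35],"roll":0,"grip":0},
    {"xyz":[0,0,-15],"roll":0,"grip":0},
    {"xyz":[8,12,0],"roll":0,"grip":0},
    {"xyz":[15,24,0],"roll":0,"grip":0},
    {"xyz":[18,29,0],"roll":0,"grip":0}
  ]
}}

```text
time_s: 30.73
position: [0.6203, 0.0821, 0.2384]
tcp_rot: [[0.957, -0.291, -0.004], [-0.291, -0.957, 0.0], [-0.004, 0.001, -1.0]]
force: [1.7, -0.1, -1.7]
opening: 0.186
grasp_force: 30.0
```

{"fn": "move_arm", "kwargs": {
  "increments": [
    {"xyz":[18,29,0],"roll":0,"grip":0},
    {"xyz":[18,29,0],"roll":0,"grip":0},
    {"xyz":[15,24,0],"roll":0,"grip":0},
    {"xyz":[10,15,0],"roll":0,"grip":0},
    {"xyz":[0,0,0],"roll":0,"grip":0}
  ]
}}

```text
time_s: 31.15
position: [0.6518, -0.0338, 0.2375]
tcp_rot: [[0.954, -0.299, -0.003], [-0.299, -0.954, -0.001], [-0.002, 0.002, -1.0]]
force: [-0.2, 1.4, -1.0]
opening: 0.181
grasp_force: 30.0
```

{"fn": "move_arm", "kwargs": {
  "increments": [
    {"xyz":[0,0,0],"roll":0,"grip":0},
    {"xyz":[0,0,0],"roll":0,"grip":0},
    {"xyz":[0,0,0],"roll":0,"grip":0},
    {"xyz":[0,0,0],"roll":0,"grip":0},
    {"xyz":[0,0,0],"roll":0,"grip":0}
  ]
}}

```text
time_s: 31.57
position: [0.6516, -0.0277, 0.2396]
tcp_rot: [[0.956, -0.293, -0.0], [-0.293, -0.956, 0.0], [-0.0, -0.0, -1.0]]
force: [0.4, 0.2, -1.5]
opening: 0.185
grasp_force: 30.0
```

```bash
python3 tgt.py .6517 -.0296 .24; python3 - <<'E'
from h import *
im,d=bot.capture('scene'); save(im,'f1.png')
for x in bot.trace('carton','scene')[:1]:
    P=cloud('scene',d,x['mask']);Q=P[abs(P[:,2]-.21)<.006]; print('carton',cv2.minAreaRect((Q[:,:2]*1000).astype(np.float32)))
print(bot.read_state()['grasp_force'])
E
```

```text
[ 0.6516 -0.0277  0.2396] -17.040283435988652 tool mm [ 0.6587  1.7456 -0.3784] F [ 0.4196  0.1599 -1.5346] 0.18453427564493877 31.5667
scene 0.81 200 [ 0.9574 -0.2875  0.026 ] 1.4872380311447977 [0.5279 0.0128 0.256 ] [ 0.7068 -0.0409  0.2608]
side 0.67 125 [ 0.9873 -0.1563  0.0274] 1.567246927500761 [ 0.6163 -0.0286  0.2608] [ 0.7063 -0.0428  0.2633]
carton ((773.8558349609375, -15.816333770751953), (47.769405364990234, 69.9896469116211), 62.612510681152344)
29.999912241473794
```

View pics/f1.png

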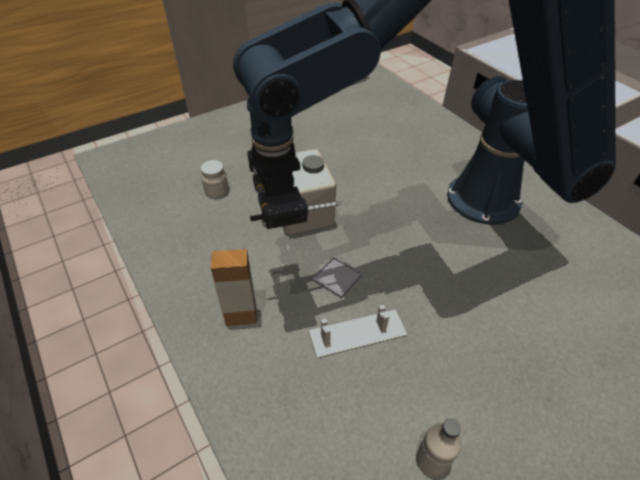

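The picture shows the carton upright at (235,288), the cradle empty, and the rod held level with its tip at (338,205), which the depth places within 5 mm of the tray's centre and 0.25 m up. Bottle and jar are in place.

```bash
python3 -c "
from rig import bot
s=bot.read_state(); print(max(abs(x) for x in s['qvel'])); print(bot.hand_in())"
```

```text
0.21842303130034393
the job is handed in; nothing more can be done
None
```

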